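Raise the steel post on the indexing table and index it two turns

ROBOT

A 7-joint arm with a two-finger parallel gripper is mounted at the origin on the work surface. World frame = base frame: x ahead of the robot, y to its left, z up, the work surface at z = 0. Lengths are in m, angles in rad, forces in N, time in s.
With the tool pointing down it reaches from about 0.425 to 0.875 m from the base axis. Payload 4.7 kg.
Tool frame: the origin (TCP) lies midway between the tips of the shut fingers; the grasp point (between the pads) lies 19 mm behind it; z points along the fingers, y is the direction in which the jaws open and shut (so a half turn about z gives the same grasp; the last joint's range is limited). The gripper opens to 85 mm and grips with 20 to 120 N. Pads are 22 mm wide; open, the fingers measure 114 mm over their backs; the gripper's body (76 mm by 85 mm) begins 54 mm behind the grasp point. The pads swing forward as they close: fully open they stand 13 mm farther back than shut.
Start: joints at [-1.316, 0.321, -0.07, 1.45, 0.023, 1.371, -0.057], TCP at [0.155, 0.631, 0.231] pointing down, gripper open.
Joint ranges: [-2.86, 2.86], [-0.3, 2.09], [-1.38, 1.24], [0.06, 2.45], [-1.56, 4.7], [0.09, 2.05], [-2.69, 2.69]. Speed limits (rad/s): [2.57, 2.57, 3.14, 3.14, 3.14, 3.14, 3.14].

INTERFACE

Orientations are given as a unit quaternion [x, y, z, w].
In Python, from plant import r gives the robot as it stands.
- The arm moves only by the tool servo_tool, never from a script. Its argument "steps" is a list of rows, each a list of 3 entries, a list of its own where there are three numbers: the shift along the tool's x, y, z in m, then the turn about the tool's z in degrees, then the opening in per cent of the stroke, from 0 (shut) to 100 (fully open). A call has 1 to 20 rows; each row is the pose to reach, as a shift and turn from the pose measured when the call began, along the tool's axes at that moment; what a row does not reach only later rows make up. A row lasts 1/12 s, in which the tool goes at most 41.7 mm and 7.16 degrees, less where a joint would pass 70% of its speed; a pose out of reach is approached as far as the arm can. A call with a gripper value outside its range is refused whole. The fingers move at their own pace and stop on an object; the grip force is fixed at half the most. Time passes only in rows, so rows that repeat a pose let the fingers close. It gives the time, the measured TCP pose, the force and the opening at its end, in the units of the state.
- r.observe(): the state, without advancing time (a new reading comes with each control period).
- r.camera(name): name is "side" or "top" or "wrist"; returns the picture (400x640x3 uint8, red, green, blue); there is no depth.
- r.calibration(name): a dict with "fovy" (degrees; the focal length in pixels is half the picture's height over the tangent of half this angle, whatever the lens; pixels are square), "cx", "cy" (the principal point, pixels), "view" (4x4, takes a point from world to camera coordinates). Camera axes: x right, y down, z forward; pixel columns grow to the right and rows downward; lengths in m; the calibration is good to about 2 mm. A picture is of the moment at which its call begins: read the wrist's pose just before it. calibration takes no time and is no camera call; for the wrist camera it gives the pose at the moment of the call.
- r.hand_in(): hands the job in, once; it reports no verdict.
The state is a dict: "time": time; "joint_pos": joint angles; "joint_vel": joint speeds; "effort": joint torques, N m; "position": TCP position; "orientation": TCP orientation; "contact_force": force on the tool from outside, world axes, zero at the start; "torque": the same for the moment, N m; "width": finger opening in m.
Only numpy, scipy, OpenCV 4.12 (cv2) and the standard library are available. Lean on these libraries where they do the work, as an engineer would, in place of code of your own. Each camera call takes 0.05 s, during which the arm holds its last target.

TASK

Raise the steel post that lies on the round indexing table until it stands upright on its square foot: tip it up gently over the edge of its foot, without lifting the foot off the table and without letting it drop upright or fall over. Slide its foot squarely up against the middle of the low steel ledge on the table and let go, then turn the handwheel exactly two full turns clockwise (seen from above) by its revolving handle, so that the table carries the standing post through a quarter turn. Leave the screwdriver, socket, bottle and bin alone.

Things in the scene. Friction and masses are not known exactly. Their poses are not given: they have to be found in the camera images.
- post: The loose steel post, 0.45 to 0.8 kg, 198 mm long: a square foot plate (60 x 60 x 10 mm), a round tube of 22 mm diameter, and a square collar (60 x 60 x 8 mm) 90 to 98 mm from the underside of the foot. Own x runs from foot to free end; z is up while it lies. Origin: middle of the lower edge of the foot's underside as it lies, the edge over which it tips up, towards the ledge.
- post_mid (a point): Centre of the post: on the tube's axis, 99 mm from the underside of the foot, axes as post. The post lies level on the lower edges of foot and collar, the tube's axis 30 mm above the disc, the free end away from the ledge. Above the collar 100 mm of plain tube run to the free end. The centre of mass is about 60 mm from the underside of the foot.
- post_foot (a point): Centre of the underside of the post's square foot; axes as post (x points up when the post stands, y runs along the ledge). Raised over its edge from the starting place, the post stands about 10 to 25 mm short of the ledge; when the foot is against the ledge this point is 30 mm from the ledge's face.
- disc_top (a point): Centre of the top of the round steel disc of the indexing table: 220 mm diameter, its top 45 mm above the bench. Axes turn with the disc: z up, y towards the ledge. The disc overhangs its base. The standing post slides on it at a push of 2 to 8 N, low at its foot; pushed higher than its collar it may tip.
- ledge_face (a point): On the disc: middle of the bottom of the face of the ledge, a dark steel bar 90 mm long (along x), 12 mm wide and 14 mm high above the disc, near the disc's rim, its face 95 mm from the disc's centre. The face looks to the disc's centre: y points from the disc's centre into the ledge, z up. Axes turn with the disc.
- turntable (a joint): Angle of the disc, rad, 0 at the start, grows as it turns clockwise seen from above. Geared to the handwheel 1:8, so it moves only with the handwheel, and two turns of the handwheel give a quarter turn (1.571).
- handwheel (a joint): Angle of the handwheel, rad, 0 at the start, grows clockwise seen from above; two full turns are 12.566. The wheel turns about a vertical axis, stays where it is left and has no stop near two turns; it takes about 2 to 3 N at the handle.
- wheel_hub (a point): Middle of the top of the handwheel's hub, on the wheel's vertical axis, 86 mm above the bench. The wheel is black, 124 mm in diameter, on a gearbox beside the disc, its axis 220 mm from the disc's centre, on the ledge's side at the start.
- handle_mid (a point): Middle of the handwheel's upright black handle: 20 mm diameter, 46 mm tall, its top 131 mm above the bench and this point 111 mm; 46 mm from the wheel's axis. It revolves freely on its own pin, so it can be gripped firmly without turning the wrist while the wheel is cranked.
- screwdriver: Bystander: a screwdriver with a blue handle lying on the bench beyond the indexing table. Leave alone.
- socket_mid (a point): Bystander: a steel socket, 34 mm diameter, 40 mm tall, standing on the bench; this is its centre. Leave alone.
- oil_mid (a point): Bystander: a blue plastic bottle, 60 mm diameter, 150 mm tall, standing; this is its middle. Leave alone.
- bin_mid (a point): Bystander: an open blue plastic bin, 160 x 110 x 70 mm; this point is 20 mm above its base. Leave alone.
There are look-alikes about, which are no part of the job. There is more than one size of the post; the job needs the largest.

How it is judged:
On the way, in this order (a step that is already met when the one before it is completed fails the run):
1. the post stands upright and let go, its foot flat on the disc and against the ledge, the handwheel not yet turned (angle between post_foot's own x axis and vertical below 0.05 rad and z of post_foot in the frame of disc_top below 0.003 m and y of post_foot in the frame of ledge_face above -0.0325 m and x of post_foot in the frame of ledge_face between -0.02 and 0.02 m and angle between the y axis of post_foot and the x axis of ledge_face, either way round below 0.07 rad and linear speed of post below 0.02 m/s and angular speed of post below 0.1 rad/s and contact force between the fingers and post below 0.2 N and value of joint handwheel between -0.5 and 0.5 rad), for 0.2 s.
2. the handwheel has been turned two full turns clockwise (value of joint handwheel above 12.1664 rad), for 0.2 s.
At the end, for the whole second after the job is handed in: Post still, released, within 0.05 rad of upright, foot flat on the disc (3 mm) and against the ledge (gap under 2.5 mm, square within 0.07 rad, within 20 mm of its middle); handwheel at rest two turns clockwise from its start (within 0.4 rad), the disc a quarter turn on (angle between post_foot's own x axis and vertical below 0.05 rad and z of post_foot in the frame of disc_top below 0.003 m and y of post_foot in the frame of ledge_face above -0.0325 m and x of post_foot in the frame of ledge_face between -0.02 and 0.02 m and angle between the y axis of post_foot and the x axis of ledge_face, either way round below 0.07 rad and linear speed of post below 0.02 m/s and angular speed of post below 0.1 rad/s and contact force between the fingers and post below 0.2 N and value of joint handwheel between 12.1664 and 12.9664 rad and value of joint turntable between 1.4908 and 1.6508 rad and velocity of joint handwheel between -0.1 and 0.1 rad/s); the robot touches nothing.
It fails at once if the foot of the post is lifted off the table (its centre more than about 25 mm higher than it lay) (height (world z) of post_foot above 0.1 m).
It fails at once if the post drops upright, slams or falls (turns faster than 3 rad/s) (angular speed of post above 3 rad/s).
It fails at once if the handwheel is overturned by more than a quarter turn (value of joint handwheel above 14.1364 rad).
It fails at once if a bystander is moved more than 30 mm (distance of any of screwdriver, socket_mid, oil_mid, bin_mid from where it was at the start of the episode above 0.03 m).
It also fails if it takes over 72 s, if anything falls off the work surface, if the arm or the gripper's body presses on something with over 40 N, if the wrist force passes 120 N, or if a joint passes its speed limit or range.

## Working session

There is one attempt and no reset: what is moved stays moved. The work goes in short steps, Python scripts to look and compute and a tool call to move; the robot and the scene stay as the last step left them, time stands still between calls to the robot, and variables do not carry over. Pictures are saved under pics/ and viewed, and the job is handed in when it is done.

Besides the shell and the picture viewer there is one more tool, called after "Request:" as name(argument=value, ...) on one line, values as JSON. servo_tool: Moves the arm, as the interface text tells. Its arguments: {"type":"object","properties":{"steps":{"type":"array","items":{"type":"array"}}},"required":["steps"]}

```bash
ls; mkdir -p pics
cat > h.py <<'E'
import numpy as np, cv2
from plant import r
from scipy.spatial.transform import Rotation as R
def snap(n,f):
    c=r.calibration(n); im=r.camera(n); cv2.imwrite('pics/'+f+'.png',im[:,:,::-1]); 
    np.savez('pics/'+f+'.npz',V=np.array(c['view']),f=200/np.tan(np.radians(c['fovy'])/2),c=[c['cx'],c['cy']])
    return im
def load(f):
    d=np.load('pics/'+f+'.npz'); return d['V'],float(d['f']),d['c']
def at(f,u,v,z):
    V,fl,c=load(f); d=V[:3,:3].T@np.array([(u-c[0])/fl,(v-c[1])/fl,1]); o=-V[:3,:3].T@V[:3,3]
    return o+d*(z-o[2])/d[2]
def proj(f,p):
    V,fl,c=load(f); q=V[:3,:3]@np.array(p)+V[:3,3]; return q[:2]/q[2]*fl+c
def crop(f,x0,y0,x1,y1,k,out):
    im=cv2.imread('pics/'+f+'.png')[y0:y1,x0:x1]; cv2.imwrite('pics/'+out+'.png',cv2.resize(im,None,fx=k,fy=k,interpolation=cv2.INTER_CUBIC))
E
python3 - <<'E'
from h import *
snap('top','t0');snap('side','s0')
o=r.observe()
for k in o: print(k,np.round(o[k],3))
for n in('top','side'): print(r.calibration(n))
E
```

```text
pics
time 0.1
joint_pos [-1.316  0.322 -0.07   1.452  0.023  1.371 -0.057]
joint_vel [-0.    -0.001  0.    -0.004 -0.    -0.001  0.001]
effort [-1.0000e-03 -4.9488e+01 -3.8400e-01 -3.1521e+01  1.3000e-02  7.0000e-03
 -0.0000e+00]
position [0.155 0.631 0.23 ]
orientation [ 0.12   0.993 -0.001 -0.   ]
contact_force [ 0.472 -0.744 -0.438]
torque [ 0.004 -0.019 -0.015]
width 0.085
{'fovy': 51.990576477343495, 'cx': 313.8693447307771, 'cy': 203.66850228044197, 'view': array([[ 0.01716414, -0.99980371,  0.00989637, -0.08384583],
       [-0.99803492, -0.01772867, -0.06009982,  0.55986848],
       [ 0.06026348, -0.00884536, -0.99814331,  1.25676844],
       [ 0.        ,  0.        ,  0.        ,  1.        ]])}
{'fovy': 56.43889099048189, 'cx': 320.59945024285696, 'cy': 199.32931792502487, 'view': array([[ 0.95901712, -0.28310356,  0.01177051, -0.5375534 ],
       [-0.18024358, -0.64157638, -0.74558165,  0.12782843],
       [ 0.2186285 ,  0.71290401, -0.66631033,  0.97563943],
       [ 0.        ,  0.        ,  0.        ,  1.        ]])}
```

View pics/t0.png

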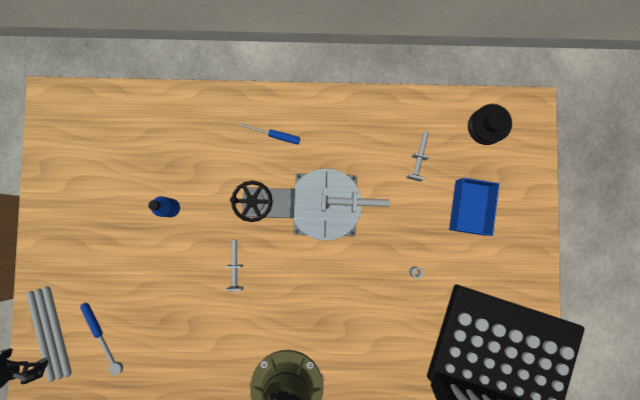

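View pics/s0.png

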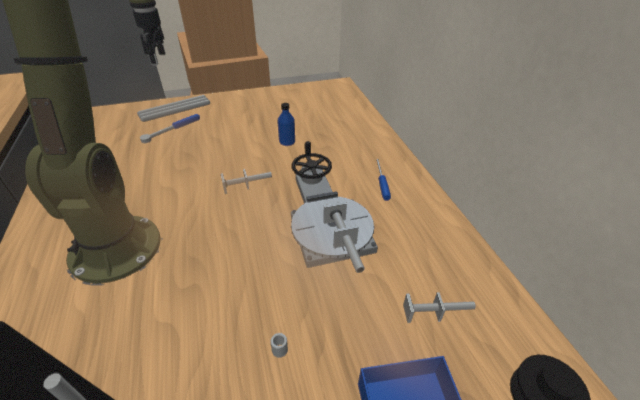

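Run:
```python
from h import *
crop('t0',220,150,400,260,4,'t0c'); crop('s0',280,130,390,280,4,'s0c')
```

```text
(no output)
```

View pics/t0c.png

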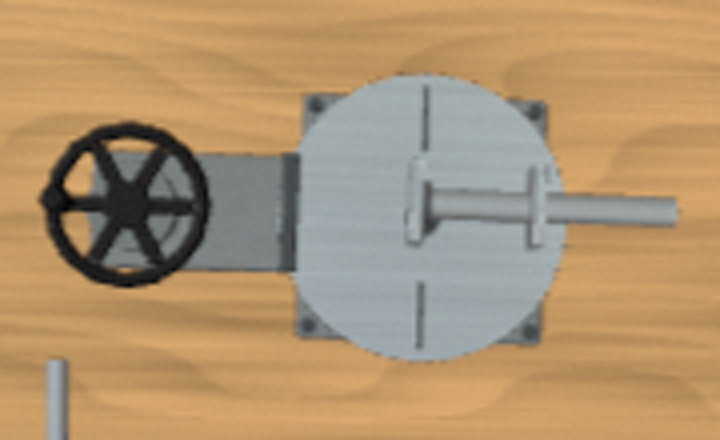

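View pics/s0c.png

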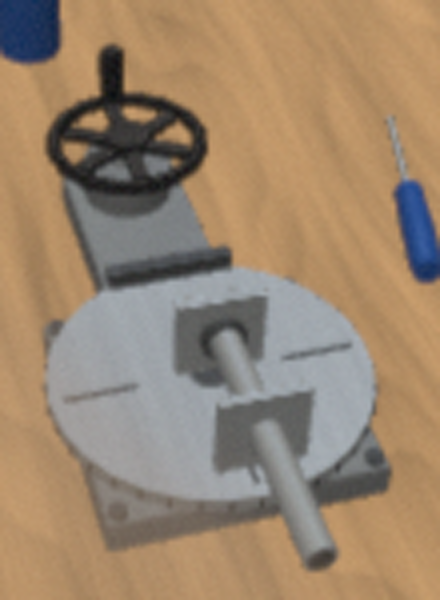

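Run:
```python
from h import *
def p(n,u,v,z): print(n,np.round(at('t0',220+u/4,150+v/4,z),4))
p('disc left',292,216,.045);p('disc right',566,216,.045);p('disc top',427,74,.045);p('disc bot',420,361,.045)
p('slot top',426,87,.045);p('slot bot',420,348,.045)
p('ledge tl',283,153,.059);p('ledge bl',280,271,.059);p('ledge tr',300,153,.059);p('ledge br',297,271,.059)
p('tip',677,211,.075);p('tube near foot',432,203,.075)
p('foot top t',416,155,.105);p('foot bot',411,243,.105)
p('collar t',537,165,.105);p('collar b',534,247,.105)
p('hub',128,205,.086);p('handle top',53,199,.131)
```

```text
disc left [ 0.5574 -0.0105  0.045 ]
disc right [ 0.5611 -0.2187  0.045 ]
disc top [ 0.6679 -0.1113  0.045 ]
disc bot [ 0.4494 -0.1094  0.045 ]
slot top [ 0.6579 -0.1107  0.045 ]
slot bot [ 0.4592 -0.1092  0.045 ]
ledge tl [ 0.604  -0.0033  0.059 ]
ledge bl [ 0.5152 -0.0029  0.059 ]
ledge tr [ 0.6042 -0.0161  0.059 ]
ledge br [ 0.5154 -0.0156  0.059 ]
tip [ 0.5645 -0.2974  0.075 ]
tube near foot [ 0.5672 -0.1153  0.075 ]
foot top t [ 0.5998 -0.1019  0.105 ]
foot bot [ 0.5359 -0.0993  0.105 ]
collar t [ 0.5941 -0.1898  0.105 ]
collar b [ 0.5346 -0.1883  0.105 ]
hub [0.561  0.1082 0.086 ]
handle top [0.5614 0.1548 0.131 ]
```

Request:
servo_tool(steps=[[[-0.426,-0.288,-0.02],40,100],[[-0.426,-0.288,-0.02],76,100],[[-0.426,-0.288,-0.02],76,100],[[-0.426,-0.288,-0.02],76,100],[[-0.426,-0.288,-0.02],76,100],[[-0.426,-0.288,-0.02],76,100],[[-0.426,-0.288,-0.02],76,100],[[-0.426,-0.288,-0.02],76,100],[[-0.426,-0.288,-0.02],76,100],[[-0.426,-0.288,-0.02],76,100],[[-0.426,-0.288,-0.02],76,100],[[-0.426,-0.288,-0.02],76,100],[[-0.426,-0.288,-0.02],76,100],[[-0.426,-0.288,-0.02],76,100]])

```text
time: 1.27
position: [0.5033, 0.2439, 0.2508]
orientation: [0.709, 0.705, -0.001, 0.002]
contact_force: [-0.3, -0.6, -0.0]
width: 0.0854
```

Request:
servo_tool(steps=[[[-0.507,0.062,0],0,100],[[-0.507,0.062,0.03],0,100],[[-0.507,0.062,0.05],0,100],[[-0.507,0.062,0.05],0,100],[[-0.507,0.062,0.05],0,100],[[-0.507,0.062,0.05],0,100],[[-0.507,0.062,0.05],0,100],[[-0.507,0.062,0.05],0,100],[[-0.507,0.062,0.05],0,100],[[-0.507,0.062,0.05],0,100],[[-0.507,0.062,0.05],0,100],[[-0.507,0.062,0.05],0,100],[[-0.507,0.062,0.05],0,100],[[-0.507,0.062,0.05],0,100],[[-0.507,0.062,0.05],0,100]])

```text
time: 2.52
position: [0.562, -0.2637, 0.2019]
orientation: [0.71, 0.705, -0.001, 0.001]
contact_force: [0.2, 0.9, -0.7]
width: 0.0854
```

Run:
```python
from h import *
print(r.observe()['position'],r.observe()['contact_force']);snap('wrist','w1');snap('side','s1')
crop('s1',260,60,460,300,3,'s1c')
```

```text
[ 0.56201124 -0.26365438  0.20190629] [ 0.22708214  0.94347898 -0.66046455]
```

View pics/w1.png

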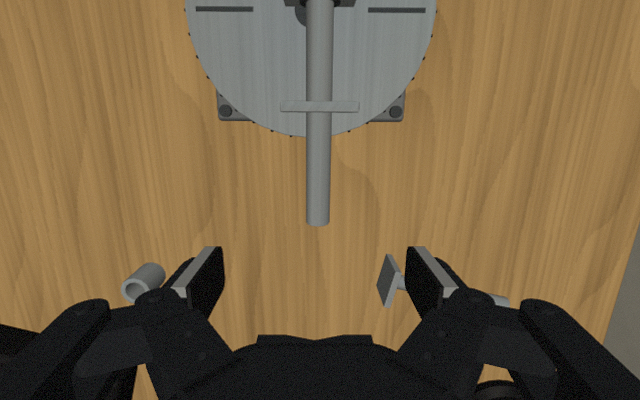

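View pics/s1.png

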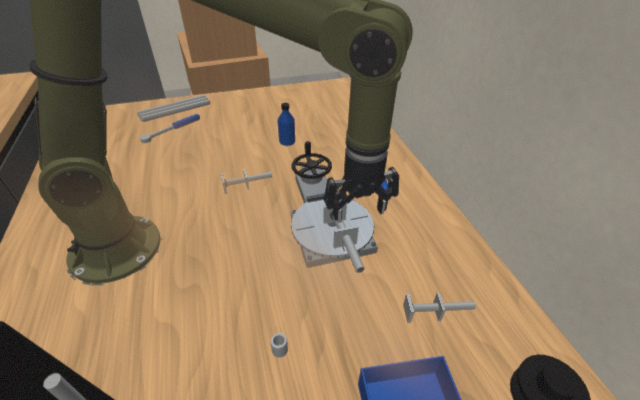

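Run:
```python
from h import *
for n,u,v,z in [('tip',318,224,.075),('tube at collar',318.5,112,.075),('tube near foot',319.5,20,.075),('collar L',282,103,.105),('collar R',358,103,.105),('disc slotL',252,9,.045),('slotR',369,11,.045)]:
    print(n,np.round(at('w1',u,v,z),4))
```

```text
tip [ 0.5662 -0.2959  0.075 ]
tube at collar [ 0.5668 -0.1937  0.075 ]
tube near foot [ 0.5678 -0.1234  0.075 ]
collar L [ 0.5388 -0.1871  0.105 ]
collar R [ 0.5963 -0.1875  0.105 ]
disc slotL [ 0.5092 -0.1066  0.045 ]
slotR [ 0.6117 -0.1088  0.045 ]
```

Request:
servo_tool(steps=[[[0.0,0.0045,0.04],0,60],[[0.0,0.0045,0.08],0,60],[[0.0,0.0045,0.115],0,60],[[0.0,0.0045,0.135],0,60],[[0.0,0.0045,0.146],0,50],[[0.0,0.0045,0.146],0,40],[[0.0,0.0045,0.146],0,32],[[0.0,0.0045,0.146],0,32],[[0.0,0.0045,0.146],0,32]])

```text
time: 3.37
position: [0.5688, -0.2615, 0.0583]
orientation: [0.708, 0.706, 0.0, 0.002]
contact_force: [-0.0, 1.3, -0.1]
width: 0.0275
```

Run:
```python
from h import *
print(r.observe()['position'],r.observe()['width']);snap('wrist','w2')
```

```text
[ 0.56877    -0.26148285  0.05832816] 0.02753983839383259
```

View pics/w2.png

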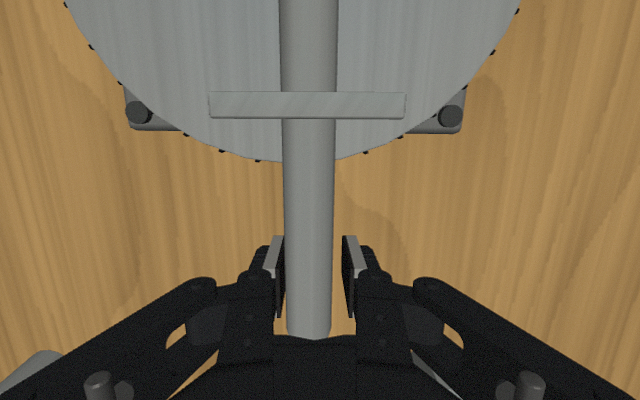

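Request:
servo_tool(steps=[[[0.0,-0.002,0.001],0,30],[[0.0,-0.002,0.001],0,27],[[0.0,-0.002,0.001],0,25],[[0.0,-0.002,0.001],0,24],[[0.0,-0.002,0.001],0,24],[[0.0,-0.002,0.001],0,24]])

```text
time: 3.92
position: [0.5671, -0.2623, 0.0578]
orientation: [0.708, 0.706, 0.0, 0.003]
contact_force: [-1.0, -0.9, 4.4]
width: 0.021
```

Run:
```python
from h import *
o=r.observe();print(o['position'],o['width'],o['contact_force'],o['torque'])
```

```text
[ 0.56706114 -0.26228991  0.05778224] 0.021012862074641387 [-0.95356316 -0.92714581  4.38569947] [-0.15439121  0.19355148 -0.02936519]
```

Request:
servo_tool(steps=[[[0.0007,0,-0.0035],0,24],[[0.0015,0,-0.007],0,24],[[0.0023,0,-0.0105],0,24],[[0.0032,0,-0.014],0,24],[[0.0043,0,-0.0175],0,24],[[0.0054,0,-0.021],0,24],[[0.0065,0,-0.0245],0,24],[[0.0077,0,-0.028],0,24],[[0.0077,0,-0.028],0,24]])

```text
time: 4.67
position: [0.5673, -0.2537, 0.0864]
orientation: [0.708, 0.706, 0.001, 0.003]
contact_force: [-0.0, 0.7, -3.9]
width: 0.0212
```

Run:
```python
from h import *
o=r.observe();print(o['position'],o['width'],o['contact_force'],o['torque'])
snap('wrist','w3');snap('side','s3');crop('s3',270,120,420,300,4,'s3c')
```

```text
[ 0.56731706 -0.25370788  0.08641542] 0.021171514554912146 [-0.01514328  0.74642527 -3.87713984] [-0.08242902  0.12512474  0.04065092]
```

View pics/w3.png

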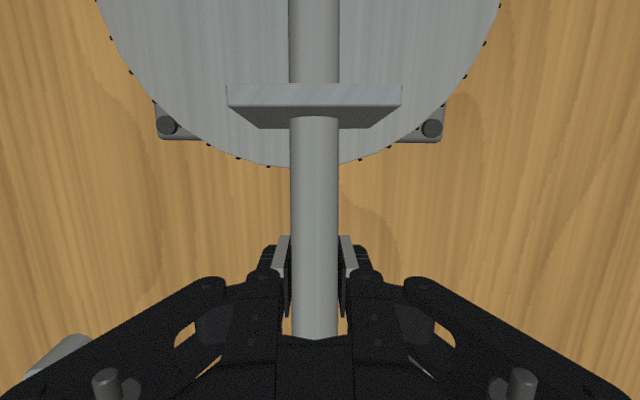

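View pics/s3c.png

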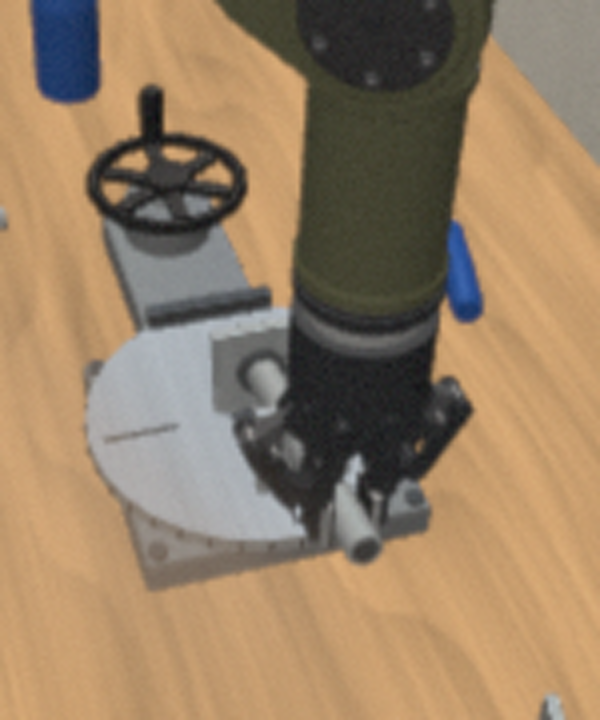

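```bash
cat > arc.py <<'E'
from h import *
import sys
o=r.observe();p=o['position']
t0,t1,n=map(float,sys.argv[1:4])
for t in np.linspace(t0,t1,int(n)):
    a=np.radians(t); y=-.098-.164*np.cos(a)+.03*np.sin(a); z=.0578+.164*np.sin(a)-.03*(1-np.cos(a))
    print(round(t,1),round(y-p[1],4),0,round(p[2]-z,4))
E
python3 arc.py 12 45 18
```

```text
12.0 0.0018 0 -0.0054
13.9 0.004 0 -0.0106
15.9 0.0064 0 -0.0157
17.8 0.009 0 -0.0207
19.8 0.0118 0 -0.0257
21.7 0.0147 0 -0.0305
23.6 0.0178 0 -0.0352
25.6 0.021 0 -0.0399
27.5 0.0244 0 -0.0444
29.5 0.0279 0 -0.0488
31.4 0.0316 0 -0.053
33.4 0.0355 0 -0.0572
35.3 0.0394 0 -0.0612
37.2 0.0435 0 -0.0651
39.2 0.0478 0 -0.0688
41.1 0.0521 0 -0.0724
43.1 0.0566 0 -0.0759
45.0 0.0612 0 -0.0791
```

Request:
servo_tool(steps=[[[0.0018,0,-0.0054],0,24],[[0.004,0,-0.0106],0,24],[[0.0064,0,-0.0157],0,24],[[0.009,0,-0.0207],0,24],[[0.0118,0,-0.0257],0,24],[[0.0147,0,-0.0305],0,24],[[0.0178,0,-0.0352],0,24],[[0.021,0,-0.0399],0,24],[[0.0244,0,-0.0444],0,24],[[0.0279,0,-0.0488],0,24],[[0.0279,0,-0.0488],0,24]])

```text
time: 5.68
position: [0.5675, -0.2251, 0.1356]
orientation: [0.708, 0.707, 0.001, 0.003]
contact_force: [-0.2, -0.5, -4.4]
width: 0.0211
```

Run:
```python
from h import *
o=r.observe();print(o['position'],o['width'],o['contact_force'],o['torque'])
snap('wrist','w4');snap('side','s4');crop('s4',270,120,420,270,4,'s4c')
```

```text
[ 0.56748559 -0.22513798  0.13555258] 0.021054605530940025 [-0.17497599 -0.49525101 -4.36191718] [-0.11064917  0.10663679  0.06508807]
```

View pics/w4.png

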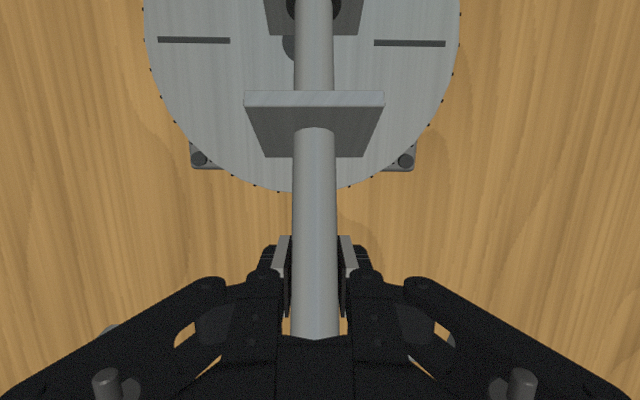

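View pics/s4c.png

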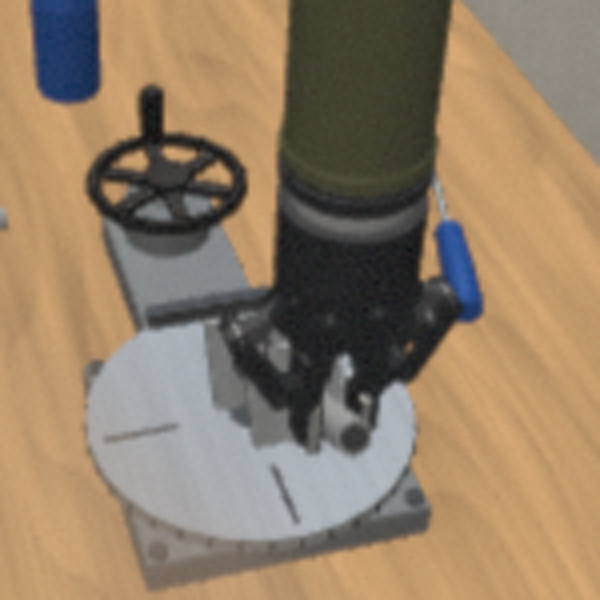

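```bash
cat > fit.py <<'E'
from h import *
from scipy.optimize import least_squares
# obs: list of (s,h,xoff,u,v); fit yp(edge y), zp(edge z), theta, xc
def fit(f,obs,x0):
    def pt(q,s,h,x):
        y0,z0,t,xc=q; return [xc+x,y0-s*np.cos(t)+h*np.sin(t),z0+s*np.sin(t)+h*np.cos(t)]
    g=lambda q: np.concatenate([proj(f,pt(q,s,h,x))-[u,v] for s,h,x,u,v in obs])
    s=least_squares(g,x0); print('edge y,z',np.round(s.x[:2],4),'theta',round(np.degrees(s.x[2]),2),'x',round(s.x[3],4),'res',np.round(s.fun,1)); return s.x
E
python3 - <<'E'
from fit import *
fit('w4',[(.098,.06,-.03,246,106),(.098,.06,.03,383,106),(.098,0,-.03,267,157),(.098,0,.03,365,157),(.090,.06,-.03,244,92),(.09,.06,.03,384,92)],[-.098,.045,.5,.5665])
E
```

```text
edge y,z [-0.0965  0.0433] theta 28.67 x 0.5685 res [-0.8  1.2  1.6  1.3 -1.   0.2 -2.7  0.1  2.1 -1.4 -0.4 -1.3]
```

```bash
python3 arc.py 31 64 18
```

```text
31.0 0.0027 0 -0.0032
32.9 0.0065 0 -0.0074
34.9 0.0104 0 -0.0114
36.8 0.0145 0 -0.0153
38.8 0.0187 0 -0.0191
40.7 0.023 0 -0.0227
42.6 0.0275 0 -0.0262
44.6 0.0321 0 -0.0295
46.5 0.0367 0 -0.0327
48.5 0.0415 0 -0.0357
50.4 0.0464 0 -0.0385
52.4 0.0514 0 -0.0412
54.3 0.0564 0 -0.0437
56.2 0.0616 0 -0.046
58.2 0.0668 0 -0.0482
60.1 0.0721 0 -0.0502
62.1 0.0774 0 -0.052
64.0 0.0829 0 -0.0536
```

Request:
servo_tool(steps=[[[0.0027,0,-0.0032],0,24],[[0.0065,0,-0.0074],0,24],[[0.0104,0,-0.0114],0,24],[[0.0145,0,-0.0153],0,24],[[0.0187,0,-0.0191],0,24],[[0.023,0,-0.0227],0,24],[[0.0275,0,-0.0262],0,24],[[0.0321,0,-0.0295],0,24],[[0.0367,0,-0.0327],0,24],[[0.0415,0,-0.0357],0,24],[[0.0464,0,-0.0385],0,24],[[0.0514,0,-0.0412],0,24],[[0.0564,0,-0.0437],0,24],[[0.0616,0,-0.046],0,24],[[0.0616,0,-0.046],0,24]])

```text
time: 7.03
position: [0.5674, -0.1628, 0.1812]
orientation: [0.707, 0.707, 0.001, 0.003]
contact_force: [-0.5, 0.2, -4.4]
width: 0.021
```

Run:
```python
from h import *
o=r.observe();print(o['position'],o['width'],o['contact_force'],o['torque'])
snap('wrist','w5')
```

```text
[ 0.56739916 -0.16275188  0.18122971] 0.020988917588587275 [-0.5136679   0.16178012 -4.43255292] [-0.29561226  0.19349758  0.02624877]
```

View pics/w5.png

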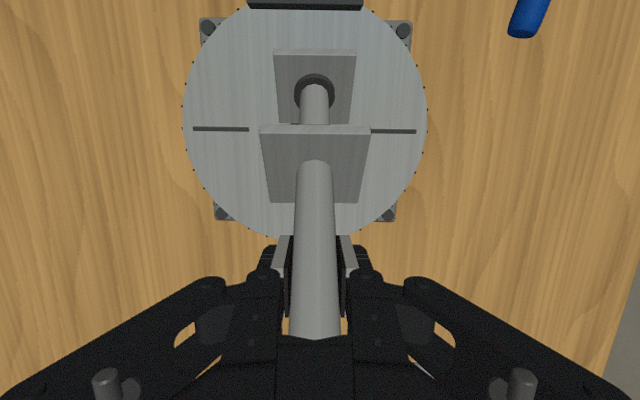

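```bash
python3 - <<'E'
from fit import *
fit('w5',[(.098,.06,-.03,260,133),(.098,.06,.03,370,133),(.098,0,-.03,270,202),(.098,0,.03,361,202),(.01,.06,-.03,274,55),(.01,.06,.03,356,55)],[-.098,.045,1,.5665])
E
python3 arc.py 56 90 18
```

```text
edge y,z [-0.0967  0.0435] theta 54.92 x 0.569 res [-0.1 -0.3  1.4 -0.2  1.6  0.3 -2.6  0.2 -0.8 -0.   0.3  0.1]
56.0 -0.0015 0 0.0004
58.0 0.0039 0 -0.0018
60.0 0.0093 0 -0.0039
62.0 0.0148 0 -0.0057
64.0 0.0204 0 -0.0074
66.0 0.026 0 -0.0089
68.0 0.0317 0 -0.0101
70.0 0.0374 0 -0.0112
72.0 0.0432 0 -0.0121
74.0 0.049 0 -0.0127
76.0 0.0548 0 -0.0132
78.0 0.0606 0 -0.0135
80.0 0.0664 0 -0.0135
82.0 0.0722 0 -0.0134
84.0 0.078 0 -0.0131
86.0 0.0838 0 -0.0125
88.0 0.0896 0 -0.0118
90.0 0.0953 0 -0.0108
```

Request:
servo_tool(steps=[[[0.0039,0,-0.0018],0,24],[[0.0093,0,-0.0039],0,24],[[0.0148,0,-0.0057],0,24],[[0.0204,0,-0.0074],0,24],[[0.026,0,-0.0089],0,24],[[0.0317,0,-0.0101],0,24],[[0.0374,0,-0.0112],0,24],[[0.0432,0,-0.0121],0,24],[[0.049,0,-0.0127],0,24],[[0.0548,0,-0.0132],0,24],[[0.0606,0,-0.0135],0,24],[[0.0664,0,-0.0135],0,24],[[0.0664,0,-0.0135],0,24]])

```text
time: 8.17
position: [0.5673, -0.0948, 0.1942]
orientation: [0.707, 0.707, 0.002, 0.002]
contact_force: [0.2, 1.3, -4.7]
width: 0.0209
```

Run:
```python
from h import *
o=r.observe();print(o['position'],o['width'],o['contact_force'],o['torque'])
snap('wrist','w6');snap('side','s6');crop('s6',270,80,420,270,4,'s6c')
```

```text
[ 0.56734581 -0.09475241  0.19418518] 0.020864858199227208 [ 0.20442929  1.25846116 -4.72050386] [-0.12047032 -0.01576594 -0.02138384]
```

View pics/w6.png

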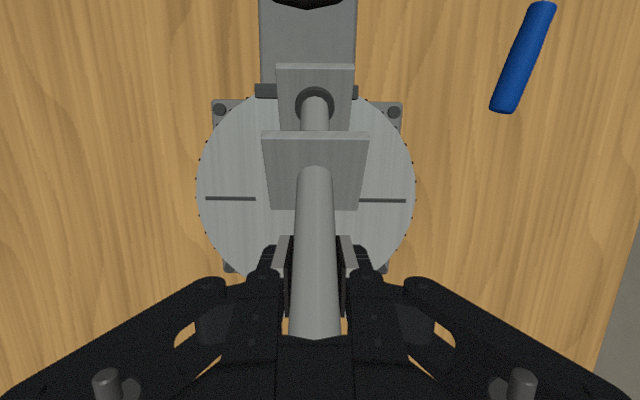

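View pics/s6c.png

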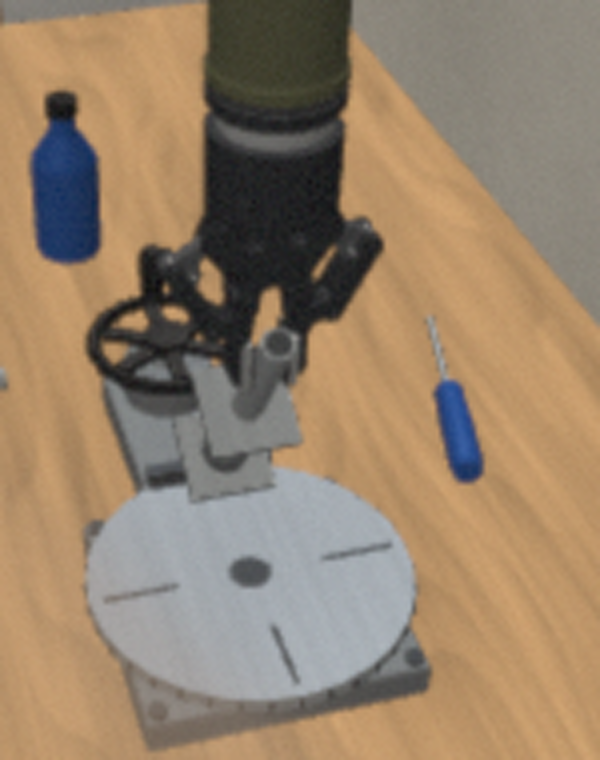

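Run:
```python
from fit import *
fit('w6',[(.098,.06,-.03,261,140),(.098,.06,.03,370,140),(.098,0,-.03,271,209),(.098,0,.03,360,209),(.01,.06,-.03,276,69),(.01,.06,.03,355,69)],[-.06,.055,1,.5665])
```

```text
edge y,z [-0.0391  0.0523] theta 58.19 x 0.5692 res [ 0.9 -0.5  0.1 -0.3  1.3  0.8 -1.9  0.9 -0.8 -0.5  0.1 -0.2]
```

Request:
servo_tool(steps=[[[-0.005,0,0],0,24],[[-0.012,0,0],0,24],[[-0.02,0,0],0,24],[[-0.028,0,0],0,24],[[-0.036,0,0],0,24],[[-0.044,0,0],0,24],[[-0.05,0,0.002],0,24],[[-0.052,0,0.004],0,24],[[-0.052,0,0.006],0,24],[[-0.052,0,0.008],0,24],[[-0.052,0,0.008],0,24],[[-0.052,0,0.008],0,24]])

```text
time: 9.27
position: [0.5673, -0.1479, 0.1862]
orientation: [0.707, 0.707, 0.001, 0.003]
contact_force: [0.1, -0.3, -4.9]
width: 0.0209
```

Run:
```python
from h import *
o=r.observe();print(o['position'],o['width'],o['contact_force'],o['torque'])
snap('wrist','w7');crop('w7',200,20,420,220,3,'w7c')
```

```text
[ 0.5672607  -0.1479289   0.18615245] 0.020900411984682267 [ 0.11518411 -0.31716099 -4.94695082] [-0.24262603  0.06104658  0.04607022]
```

View pics/w7c.png

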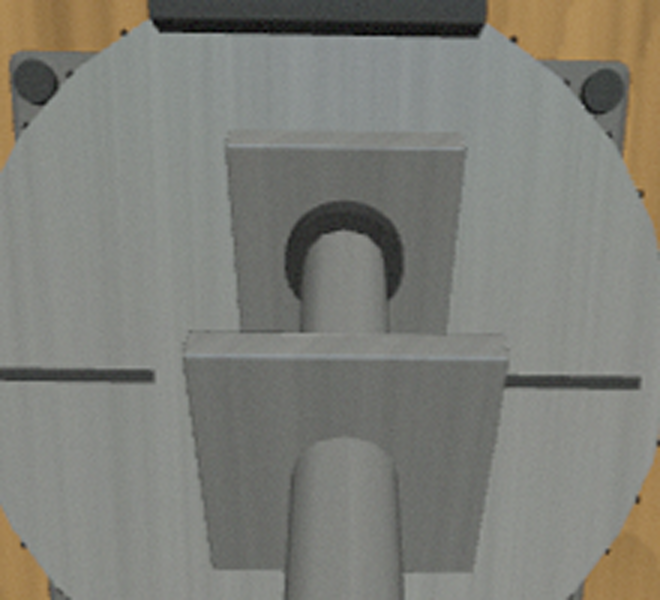

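Request:
servo_tool(steps=[[[0,0,0.001],0,24],[[0,0,0.002],0,24],[[0,0,0.002],0,24.5],[[0,0,0.002],0,24.5]])

```text
time: 9.65
position: [0.5677, -0.1486, 0.1852]
orientation: [0.707, 0.707, 0.001, 0.003]
contact_force: [-1.6, -1.3, 2.1]
width: 0.0212
```

Request:
servo_tool(steps=[[[0,0,0],0,25],[[0,0,0],0,25]])

```text
time: 9.82
position: [0.5677, -0.1484, 0.1853]
orientation: [0.707, 0.707, 0.001, 0.003]
contact_force: [-1.0, -1.3, -0.3]
width: 0.0213
```

Run:
```python
from h import *
o=r.observe();print(o['position'],o['width'],o['contact_force'],o['torque'])
snap('wrist','w8');crop('w8',200,20,420,220,3,'w8c')
```

```text
[ 0.56769952 -0.14844296  0.18532716] 0.021252296456559506 [-1.03965613 -1.26068034 -0.26803928] [-0.34784264  0.31994904  0.01359778]
```

View pics/w8c.png

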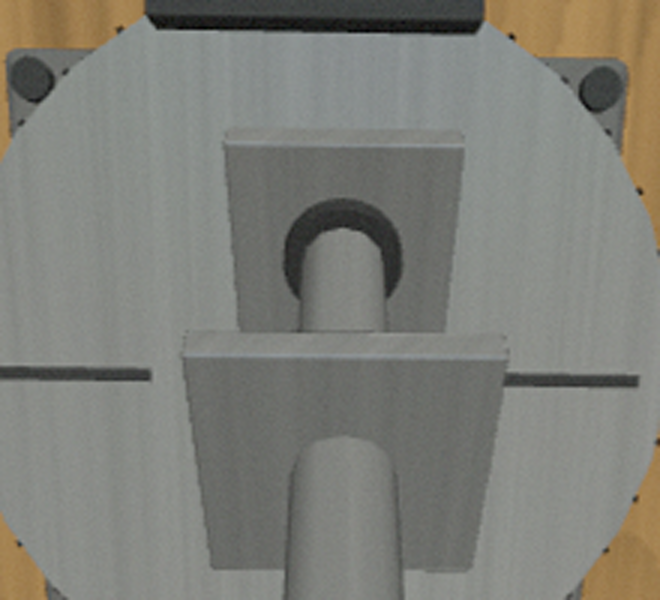

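```bash
cat > arc2.py <<'E'
from h import *
import sys
t0,t1,n=map(float,sys.argv[1:4]); s=float(sys.argv[4]) if len(sys.argv)>4 else .164
f=lambda a:np.array([-s*np.cos(a)+.03*np.sin(a),-s*np.sin(a)-.03*np.cos(a)])
for t in np.linspace(t0,t1,int(n)+1)[1:]:
    d=f(np.radians(t))-f(np.radians(t0)); print(round(t,1),np.round(d,4))
E
python3 arc2.py 58 70 12
python3 - <<'E'
from fit import *
fit('w8',[(.098,.06,-.03,261.3,139.3),(.098,.06,.03,369,139.3),(.098,0,-.03,271,209.7),(.098,0,.03,358,210),(.01,.06,-.03,275.3,68),(.01,.06,.03,354.7,68)],[-.06,.055,1,.5665])
E
```

```text
59.0 [ 0.0027 -0.001 ]
60.0 [ 0.0054 -0.0021]
61.0 [ 0.0082 -0.003 ]
62.0 [ 0.011  -0.0039]
63.0 [ 0.0137 -0.0048]
64.0 [ 0.0165 -0.0056]
65.0 [ 0.0193 -0.0063]
66.0 [ 0.0222 -0.007 ]
67.0 [ 0.025  -0.0077]
68.0 [ 0.0278 -0.0083]
69.0 [ 0.0307 -0.0089]
70.0 [ 0.0336 -0.0094]
edge y,z [-0.0927  0.0438] theta 58.18 x 0.5693 res [-0.2 -0.1  0.7  0.1  0.7  0.  -0.4 -0.3 -0.9  0.  -0.1  0.3]
```

Request:
servo_tool(steps=[[[0.0027,0,-0.0008],0,24.8],[[0.0054,0,-0.0018],0,24.8],[[0.0082,0,-0.0027],0,24.8],[[0.011,0,-0.0036],0,24.8],[[0.0137,0,-0.0045],0,24.8],[[0.0165,0,-0.0053],0,24.8],[[0.0165,0,-0.0053],0,24.8]])

```text
time: 10.45
position: [0.5678, -0.1309, 0.1906]
orientation: [0.707, 0.708, 0.002, 0.003]
contact_force: [0.3, -0.6, -1.9]
width: 0.0213
```

Run:
```python
from h import *
o=r.observe();print(o['position'],o['width'],o['contact_force'],o['torque'])
snap('wrist','w9');crop('w9',200,20,420,220,3,'w9c')
```

```text
[ 0.56783236 -0.13085983  0.19059197] 0.021331688948022228 [ 0.3287472  -0.63966885 -1.92429316] [-0.24281018  0.10609059  0.00718481]
```

View pics/w9c.png

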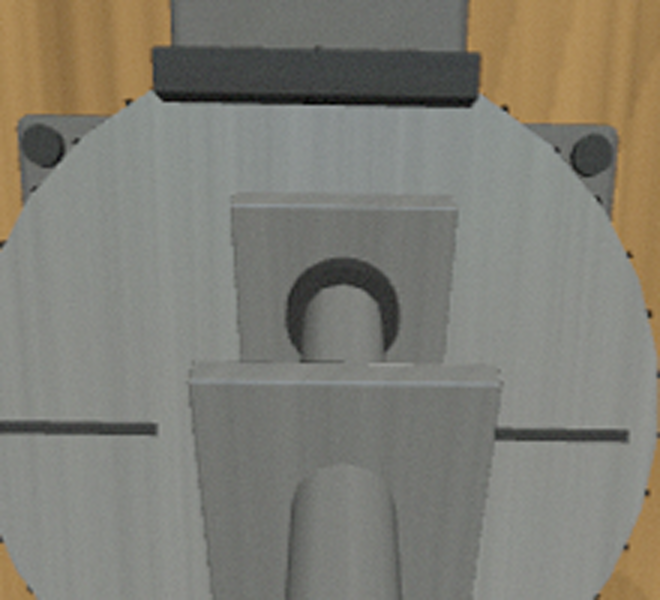

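```bash
python3 - <<'E'
from fit import *
fit('w9',[(.098,.06,-.03,263.3,147.3),(.098,.06,.03,366.7,147.3),(.01,.06,-.03,277.3,89.3),(.01,.06,.03,352.3,89.3)],[-.09,.045,1.1,.5665])
E
python3 arc2.py 64 80 16
```

```text
edge y,z [-0.0934  0.0425] theta 64.76 x 0.5693 res [ 0.3 -0.1  0.3  0.1 -0.4 -0.1 -0.3  0.1]
65.0 [ 0.0028 -0.0008]
66.0 [ 0.0056 -0.0015]
67.0 [ 0.0085 -0.0021]
68.0 [ 0.0113 -0.0027]
69.0 [ 0.0142 -0.0033]
70.0 [ 0.017  -0.0038]
71.0 [ 0.0199 -0.0043]
72.0 [ 0.0228 -0.0047]
73.0 [ 0.0257 -0.0051]
74.0 [ 0.0286 -0.0054]
75.0 [ 0.0315 -0.0056]
76.0 [ 0.0344 -0.0058]
77.0 [ 0.0373 -0.006 ]
78.0 [ 0.0402 -0.0061]
79.0 [ 0.0431 -0.0062]
80.0 [ 0.046  -0.0062]
```

Request:
servo_tool(steps=[[[0.0028,0,-0.0006],0,24.8],[[0.0056,0,-0.0012],0,24.8],[[0.0085,0,-0.0018],0,24.8],[[0.0113,0,-0.0024],0,24.8],[[0.0142,0,-0.0029],0,24.8],[[0.017,0,-0.0034],0,24.8],[[0.0199,0,-0.0038],0,24.8],[[0.0228,0,-0.0042],0,24.8],[[0.0228,0,-0.0042],0,24.8]])

```text
time: 11.25
position: [0.5677, -0.1075, 0.1946]
orientation: [0.706, 0.708, 0.002, 0.003]
contact_force: [0.6, 0.1, -2.2]
width: 0.0215
```

Run:
```python
from h import *
o=r.observe();print(o['position'],o['width'],o['contact_force'],o['torque'])
snap('wrist','w10');crop('w10',200,20,420,220,3,'w10c')
```

```text
[ 0.56774363 -0.10745398  0.19463912] 0.021467717964901514 [ 0.64660048  0.14434424 -2.15831523] [-0.28126134  0.17465538  0.00138228]
```

View pics/w10c.png

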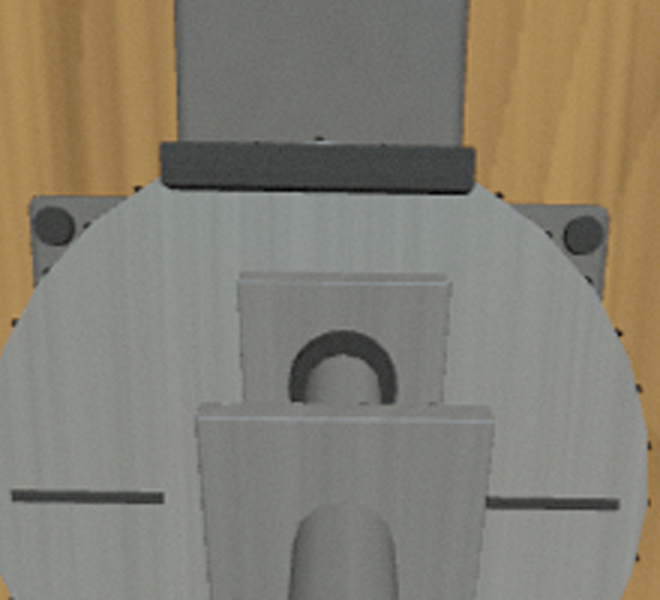

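```bash
python3 - <<'E'
from fit import *
fit('w10',[(.098,.06,-.03,266,160),(.098,.06,.03,364.3,160),(.01,.06,-.03,280,114),(.01,.06,.03,350.3,114.5)],[-.09,.045,1.1,.5665])
E
python3 arc2.py 72 90 18
```

```text
edge y,z [-0.0933  0.042 ] theta 72.3 x 0.5695 res [ 0.4 -0.1  0.4  0.1 -0.6  0.1 -0.5 -0.1]
73.0 [ 0.0029 -0.0004]
74.0 [ 0.0058 -0.0007]
75.0 [ 0.0087 -0.0009]
76.0 [ 0.0116 -0.0011]
77.0 [ 0.0145 -0.0013]
78.0 [ 0.0174 -0.0014]
79.0 [ 0.0203 -0.0015]
80.0 [ 0.0232 -0.0015]
81.0 [ 0.0261 -0.0014]
82.0 [ 0.029  -0.0013]
83.0 [ 0.0319 -0.0012]
84.0 [ 0.0348 -0.001 ]
85.0 [ 0.0377 -0.0007]
86.0 [ 0.0406 -0.0004]
87.0 [ 0.0435 -0.0001]
88.0 [0.0464 0.0003]
89.0 [0.0493 0.0007]
90.0 [0.0521 0.0012]
```

Request:
servo_tool(steps=[[[0.0029,0,-0.0002],0,24.9],[[0.0058,0,-0.0004],0,24.9],[[0.0087,0,-0.0006],0,24.9],[[0.0116,0,-0.0007],0,24.9],[[0.0145,0,-0.0008],0,24.9],[[0.0174,0,-0.0009],0,24.9],[[0.0203,0,-0.0009],0,24.9],[[0.0232,0,-0.0009],0,24.9],[[0.0232,0,-0.0009],0,24.9]])

```text
time: 12.05
position: [0.5677, -0.0836, 0.1954]
orientation: [0.706, 0.708, 0.002, 0.003]
contact_force: [-1.5, 0.8, -1.3]
width: 0.0215
```

Run:
```python
from h import *
o=r.observe();print(o['position'],o['width'],o['contact_force'],o['torque'])
snap('wrist','w11');crop('w11',200,60,420,260,3,'w11c')
```

```text
[ 0.56766601 -0.08360028  0.19536289] 0.0215109985008976 [-1.51363001  0.79620866 -1.29829429] [-0.28068421  0.14817778  0.04582165]
```

View pics/w11c.png

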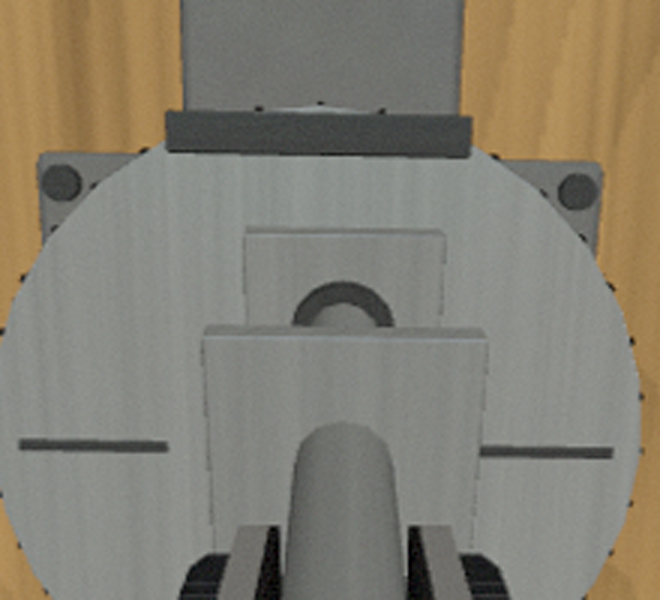

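```bash
python3 - <<'E'
from fit import *
fit('w11',[(.098,.06,-.03,268.3,173.7),(.098,.06,.03,362.3,173.7),(.01,.06,-.03,282,138),(.01,.06,.03,348,138.7)],[-.09,.045,1.1,.5665])
E
python3 arc2.py 80 92 12
```

```text
edge y,z [-0.0935  0.0407] theta 79.78 x 0.5695 res [ 0.4 -0.2  0.1  0.1 -0.7  0.2 -0.1 -0.2]
81.0 [0.0029 0.    ]
82.0 [0.0058 0.0001]
83.0 [0.0087 0.0003]
84.0 [0.0116 0.0005]
85.0 [0.0145 0.0007]
86.0 [0.0174 0.001 ]
87.0 [0.0203 0.0014]
88.0 [0.0232 0.0018]
89.0 [0.0261 0.0022]
90.0 [0.0289 0.0027]
91.0 [0.0318 0.0033]
92.0 [0.0346 0.0039]
```

Request:
servo_tool(steps=[[[0.0029,0,0.0003],0,24.9],[[0.0058,0,0.0005],0,24.9],[[0.0087,0,0.0008],0,24.9],[[0.0116,0,0.001],0,24.9],[[0.0145,0,0.0012],0,24.9],[[0.0174,0,0.0015],0,24.9],[[0.0203,0,0.0019],0,24.9],[[0.0225,0,0.0023],0,24.9],[[0.0225,0,0.0023],0,24.9]])

```text
time: 12.85
position: [0.5676, -0.0607, 0.1929]
orientation: [0.706, 0.708, 0.002, 0.003]
contact_force: [-0.3, -1.3, -1.2]
width: 0.0218
```

Run:
```python
from h import *
o=r.observe();print(o['position'],o['width'],o['contact_force'],o['torque'])
snap('wrist','w12');crop('w12',200,60,420,260,3,'w12c');snap('side','s12');crop('s12',270,80,420,270,4,'s12c')
```

```text
[ 0.56763138 -0.06066228  0.1929308 ] 0.02181428760455116 [-0.31500572 -1.26944845 -1.1718309 ] [-0.41028917  0.06851768  0.02229614]
```

View pics/w12c.png

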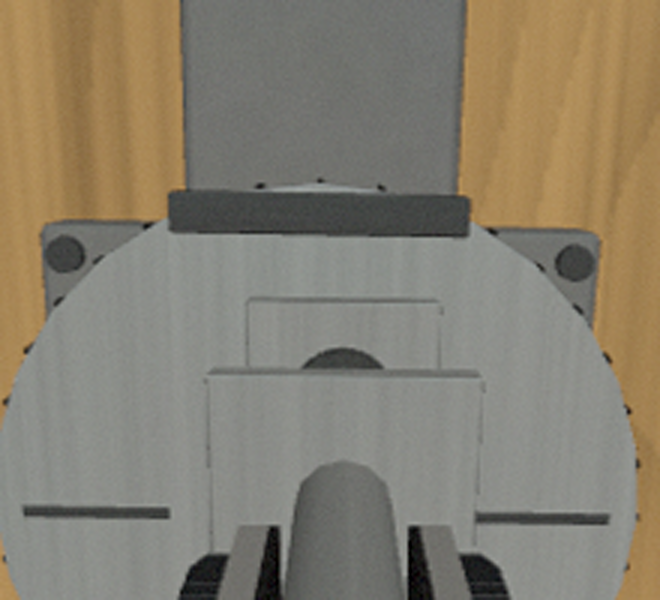

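View pics/s12c.png

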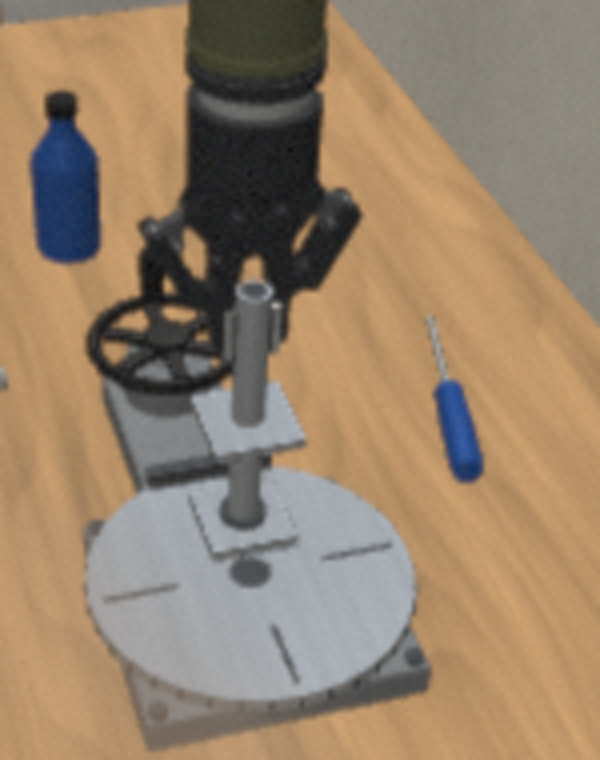

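Run:
```python
from fit import *
fit('w12',[(.098,.06,-.03,269,185.7),(.098,.06,.03,360.7,186),(.01,.06,-.03,282.3,160.7),(.01,.06,.03,346.7,161.3)],[-.09,.045,1.5,.5665])
print(at('w12',200+168/3,60+232/3,.059),at('w12',200+470/3,60+237/3,.059),at('w12',256.3,60+192/3,.059))
```

```text
edge y,z [-0.0938  0.0431] theta 87.97 x 0.5692 res [ 0.2 -0.   0.2  0.  -0.3  0.2 -0.3 -0.2]
[ 0.51673654 -0.01253445  0.059     ] [ 0.60731856 -0.01358544  0.059     ] [ 0.51754218 -0.0008932   0.059     ]
```

Request:
servo_tool(steps=[[[0.003,0,0.0005],0,24.9],[[0.0055,0,0.001],0,24.9],[[0.006,0,0.0018],0,25],[[0.006,0,0.0018],0,25],[[0.006,0,0.0018],0,25]])

```text
time: 13.37
position: [0.568, -0.0551, 0.1918]
orientation: [0.706, 0.708, 0.002, 0.003]
contact_force: [0.1, -0.6, 3.2]
width: 0.0217
```

Run:
```python
from h import *
o=r.observe();print(o['position'],o['width'],o['contact_force'],o['torque'])
snap('wrist','w13');crop('w13',200,60,420,260,3,'w13c')
```

```text
[ 0.56795637 -0.05508077  0.19180467] 0.02172764690761795 [ 0.05557718 -0.59375754  3.16242034] [-0.26045258  0.33810871  0.02151752]
```

View pics/w13c.png

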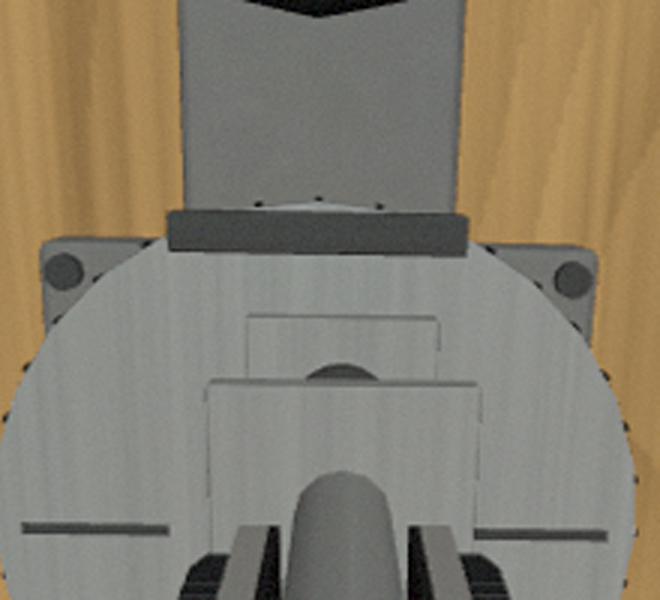

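Request:
servo_tool(steps=[[[0,0,-0.0003],0,22],[[0,0,-0.0003],0,20],[[0,0,-0.0003],0,20],[[0,0,-0.0006],0,20],[[0,0,-0.0006],0,20]])

```text
time: 13.83
position: [0.5678, -0.0551, 0.192]
orientation: [0.706, 0.708, 0.002, 0.003]
contact_force: [0.6, -0.9, -0.3]
width: 0.0204
```

Request:
servo_tool(steps=[[[0,0,-0.0003],0,20],[[0,0,-0.0006],0,20],[[0,0,-0.0006],0,20]])

```text
time: 14.08
position: [0.5675, -0.055, 0.192]
orientation: [0.706, 0.708, 0.002, 0.002]
contact_force: [0.4, -1.3, -2.7]
width: 0.0205
```

Request:
servo_tool(steps=[[[0.002,-0.001,-0.0004],0,20],[[0.004,-0.002,-0.0004],0,20],[[0.006,-0.003,-0.0004],0,20],[[0.008,-0.004,-0.0004],0,20],[[0.01,-0.005,-0.0004],0,20],[[0.01,-0.005,-0.0004],0,20]])

```text
time: 14.58
position: [0.5619, -0.044, 0.1921]
orientation: [0.706, 0.709, 0.002, 0.002]
contact_force: [-1.0, 0.4, -3.3]
width: 0.0204
```

Run:
```python
from h import *
o=r.observe();print(o['position'],o['width'],o['contact_force'],o['torque'])
snap('wrist','w14');crop('w14',200,60,420,260,3,'w14c');snap('side','s14');crop('s14',270,80,420,270,4,'s14c')
```

```text
[ 0.56193147 -0.04395637  0.19214141] 0.020428348154795918 [-0.98018493  0.35238299 -3.29591854] [0.00930415 0.14782089 0.0173935 ]
```

View pics/w14c.png

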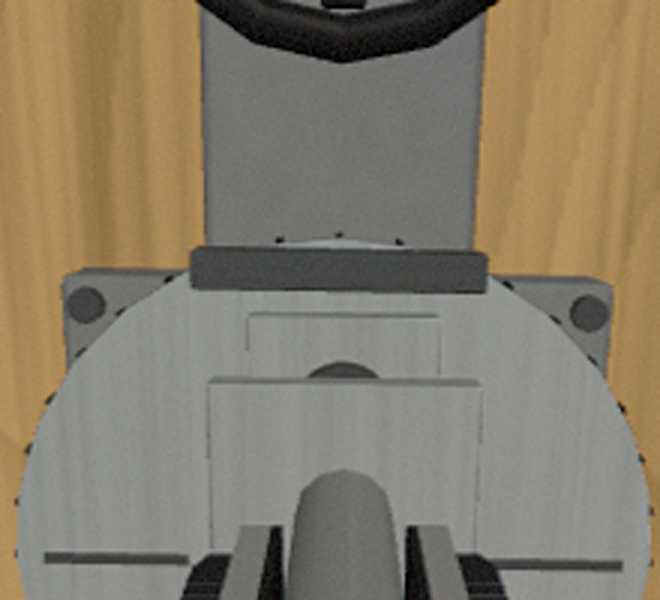

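View pics/s14c.png

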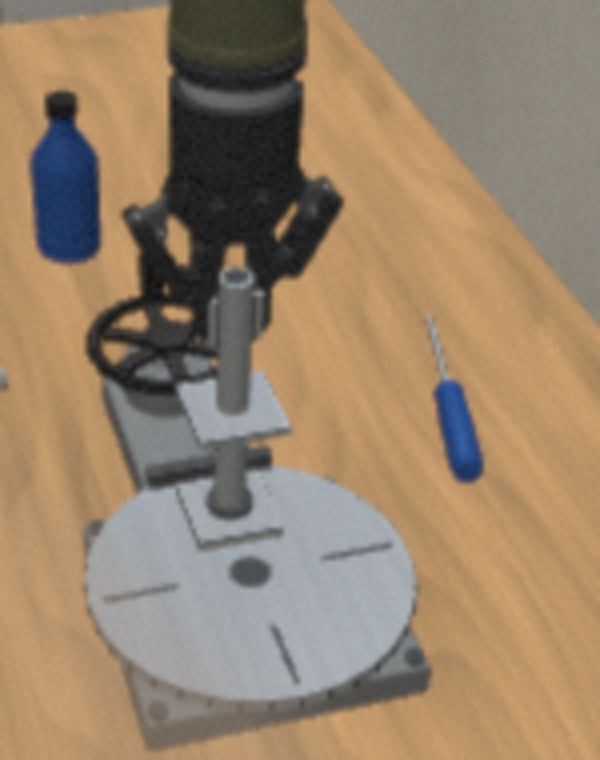

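Request:
servo_tool(steps=[[[0.0015,-0.0005,0],0,20],[[0.003,-0.0005,0],0,20],[[0.0045,-0.0005,0],0,20],[[0.006,-0.0005,0],0,20],[[0.0065,-0.0005,0],0,20]])

```text
time: 15.1
position: [0.5615, -0.0375, 0.1922]
orientation: [0.706, 0.708, 0.002, 0.002]
contact_force: [0.4, -0.3, -4.9]
width: 0.0206
```

Request:
servo_tool(steps=[[[0.001,0,0],0,20],[[0.002,0,0],0,20],[[0.002,0,0],0,20]])

```text
time: 15.35
position: [0.5615, -0.0356, 0.1921]
orientation: [0.706, 0.708, 0.002, 0.002]
contact_force: [0.5, -0.6, -4.9]
width: 0.0206
```

Run:
```python
from h import *
o=r.observe();print(o['position'],o['width'],o['contact_force'],o['torque'])
snap('wrist','w15');crop('w15',200,60,420,260,3,'w15c')
```

```text
[ 0.56148506 -0.03555003  0.19211322] 0.020632202623547646 [ 0.52770423 -0.61182916 -4.93201403] [-0.28857007 -0.02515243 -0.00952486]
```

View pics/w15c.png

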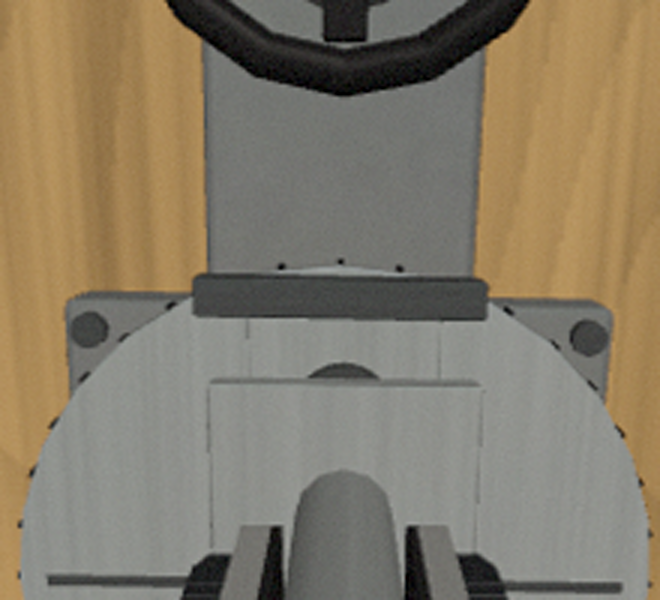

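Request:
servo_tool(steps=[[[0.001,0,0],0,20],[[0.002,0,0],0,20],[[0.002,0,0],0,20]])

```text
time: 15.65
position: [0.5615, -0.0343, 0.1922]
orientation: [0.706, 0.708, 0.001, 0.002]
contact_force: [-0.5, -2.3, -4.8]
width: 0.0205
```

Request:
servo_tool(steps=[[[0.001,0,0],0,20],[[0.002,0,0],0,20],[[0.002,0,0],0,20]])

```text
time: 15.9
position: [0.5615, -0.0332, 0.1923]
orientation: [0.706, 0.708, 0.001, 0.003]
contact_force: [-1.0, -4.1, -2.6]
width: 0.0205
```

Request:
servo_tool(steps=[[[-0.0005,0,0.0005],0,20],[[-0.0005,0,0.001],0,22],[[-0.0005,0,0.0015],0,23],[[-0.0005,0,0.0015],0,24],[[-0.0005,0,0.0015],0,25],[[-0.0005,0,0.0015],0,25]])

```text
time: 16.4
position: [0.5621, -0.0336, 0.192]
orientation: [0.706, 0.708, 0.002, 0.003]
contact_force: [-2.3, -2.6, 6.0]
width: 0.0215
```

Run:
```python
from h import *
o=r.observe();print(o['position'],o['width'],o['contact_force'],o['torque'])
snap('wrist','w16');crop('w16',200,60,420,260,3,'w16c');snap('side','s16');crop('s16',300,120,380,240,5,'s16c')
```

```text
[ 0.56209648 -0.03357901  0.19195109] 0.0215181972414329 [-2.25545502 -2.64305759  6.00906328] [-0.95832595  0.68573193 -0.03750154]
```

View pics/w16c.png

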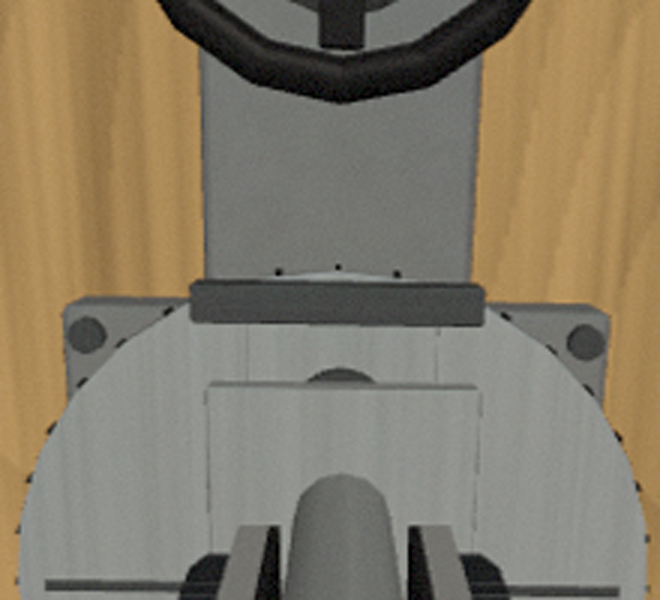

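View pics/s16c.png

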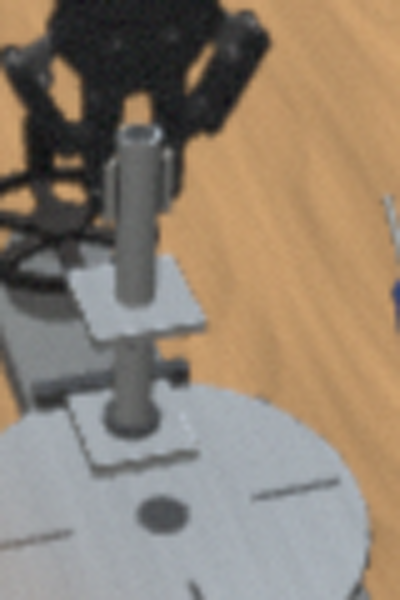

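Request:
servo_tool(steps=[[[-0.0005,0,-0.0005],0,25.3],[[-0.001,0,-0.0005],0,25.6],[[-0.001,0,-0.0005],0,26],[[-0.001,0,-0.0005],0,26.5],[[-0.001,0,-0.0005],0,28],[[-0.001,0,-0.0005],0,32],[[-0.001,0,-0.0005],0,40],[[-0.001,0,-0.0005],0,40]])

```text
time: 17.17
position: [0.5622, -0.0344, 0.1925]
orientation: [0.706, 0.708, 0.002, 0.003]
contact_force: [-0.3, -0.1, -0.6]
width: 0.0344
```

Run:
```python
from h import *
o=r.observe();print(o['position'],o['width'],o['contact_force'],o['torque'])
snap('wrist','w17');crop('w17',200,60,420,260,3,'w17c')
```

```text
[ 0.56223733 -0.03438874  0.19252022] 0.034388323795280666 [-0.31478853 -0.13264658 -0.55459889] [-0.03295273 -0.0027512   0.01564912]
```

View pics/w17c.png

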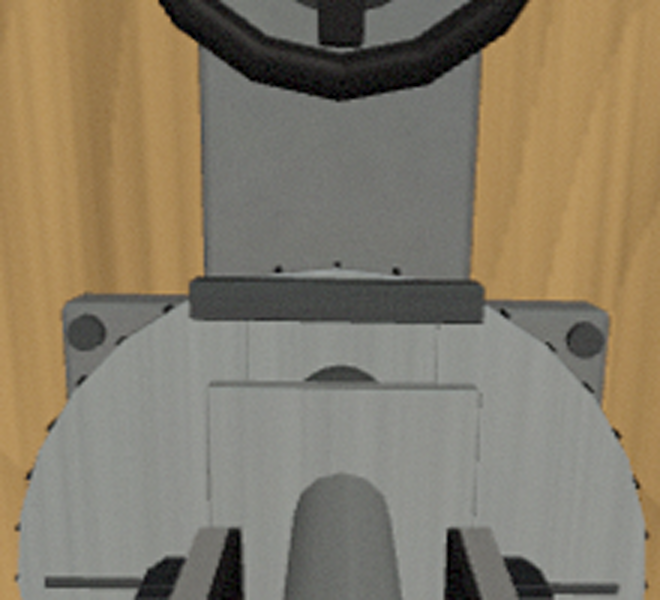

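```bash
python3 - <<'E'
from h import *
V,f,c=load('w17'); print('cam',-V[:3,:3].T@V[:3,3])
g=lambda u,v,z:np.round(at('w17',200+u/3,60+v/3,z),4)
print('collar',g(210,386,.143),g(477,388,.143)); print('ledge near top',g(190,320,.059),g(483,323,.059))
print('foot sides at 55',g(248,324,.055),g(437,325,.055)); print('ledge ends',g(190,278,.059),g(484,282,.059)); print(g(190,300,.059),g(484,300,.059))
E
python3 - <<'E'
from h import *
crop('w17',255,140,370,195,6,'w17d')
E
```

```text
cam [0.56161453 0.03444485 0.33637189]
collar [ 0.5343 -0.013   0.143 ] [ 0.5927 -0.0133  0.143 ]
ledge near top [ 0.5171 -0.0128  0.059 ] [ 0.6071 -0.0134  0.059 ]
foot sides at 55 [ 0.5344 -0.0147  0.055 ] [ 0.5934 -0.0148  0.055 ]
ledge ends [0.5176 0.     0.059 ] [ 0.6068 -0.0008  0.059 ]
[ 0.5173 -0.0066  0.059 ] [ 0.6071 -0.0063  0.059 ]
```

View pics/w17d.png

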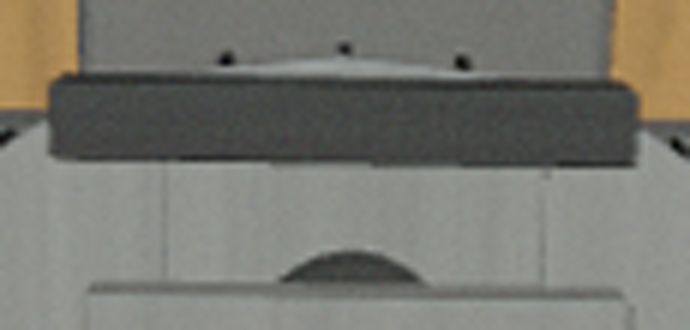

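Request:
servo_tool(steps=[[[0,0,-0.01],0,40],[[0,0,-0.03],0,40],[[0,0,-0.06],0,40],[[0,0,-0.09],0,40],[[0,0,-0.09],0,50],[[0.03,0,-0.09],0,60],[[0.07,0,-0.09],0,60],[[0.11,0,-0.09],0,60],[[0.11,0,-0.09],0,60],[[0.11,0,-0.09],0,60]])

```text
time: 18.05
position: [0.561, 0.0794, 0.2825]
orientation: [0.704, 0.71, 0.002, 0.003]
contact_force: [0.0, -1.4, -0.2]
width: 0.0511
```

Run:
```python
from h import *
o=r.observe();print(o['position'],o['width'],o['contact_force'],o['orientation'])
snap('wrist','w18');snap('side','s18');crop('s18',270,80,420,270,4,'s18c')
```

```text
[0.56101209 0.07938569 0.28249528] 0.05113360302896899 [ 0.01061129 -1.42913192 -0.18925404] [0.70375227 0.7104368  0.00194205 0.00291855]
```

View pics/w18.png

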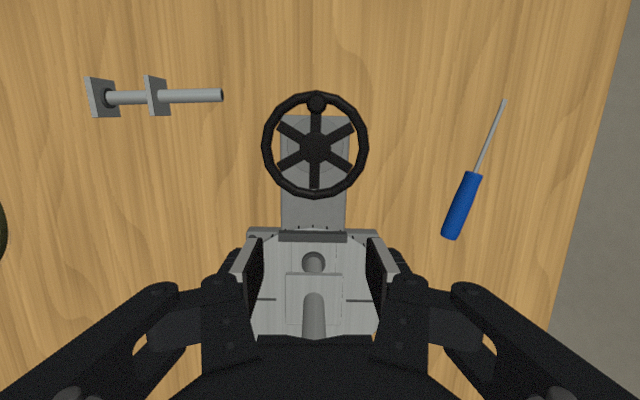

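View pics/s18c.png

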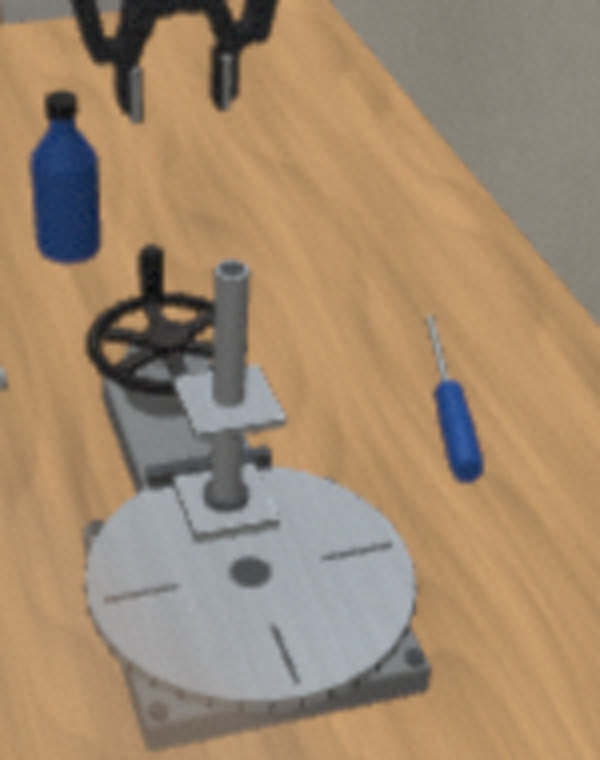

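Run:
```python
from h import *
crop('w18',250,80,380,210,5,'w18c')
for u,v,z in [(317,104,.131),(315.5,147,.086)]: print(np.round(at('w18',u,v,z),4))
```

```text
[0.5647 0.1569 0.131 ]
[0.5643 0.1126 0.086 ]
```

View pics/w18c.png

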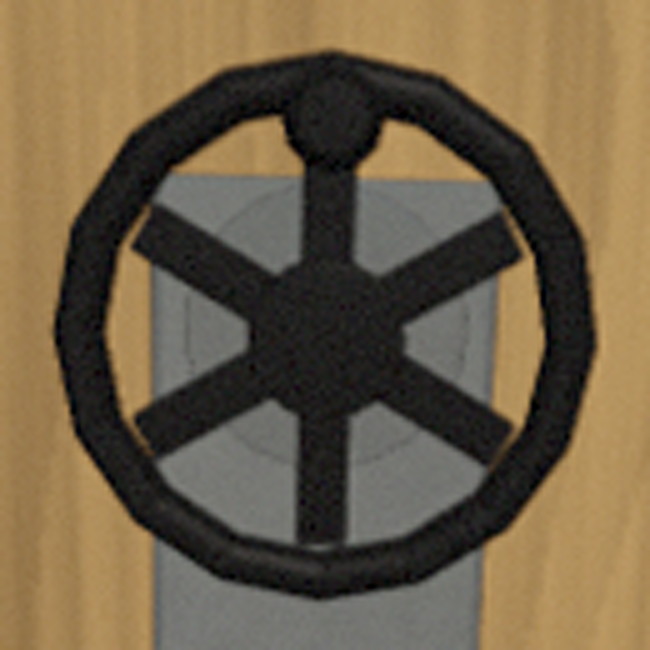

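Request:
servo_tool(steps=[[[0.04,0.002,0],0,60],[[0.077,0.003,0.03],0,60],[[0.077,0.003,0.07],0,60],[[0.077,0.003,0.11],0,60],[[0.077,0.003,0.14],0,60],[[0.077,0.003,0.165],0,55],[[0.077,0.003,0.18],0,50],[[0.077,0.003,0.185],0,45],[[0.077,0.003,0.185],0,45]])

```text
time: 18.9
position: [0.5653, 0.1494, 0.0967]
orientation: [0.707, 0.707, 0.001, 0.003]
contact_force: [0.1, -0.2, 0.3]
width: 0.038
```

Run:
```python
from h import *
o=r.observe();print(o['position'],o['width'],o['contact_force'],o['orientation'])
snap('wrist','w19');snap('side','s19');crop('s19',270,60,400,220,4,'s19c')
```

```text
[0.56531474 0.1494195  0.09672789] 0.037976175580265156 [ 0.11149515 -0.18877627  0.32998058] [7.07125420e-01 7.07079285e-01 5.79052341e-04 3.49142514e-03]
```

View pics/w19.png

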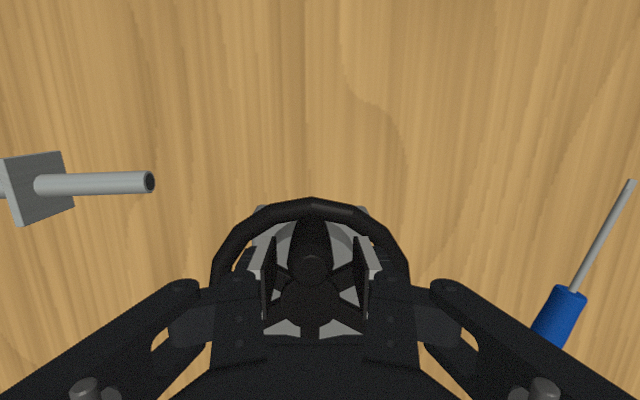

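View pics/s19c.png

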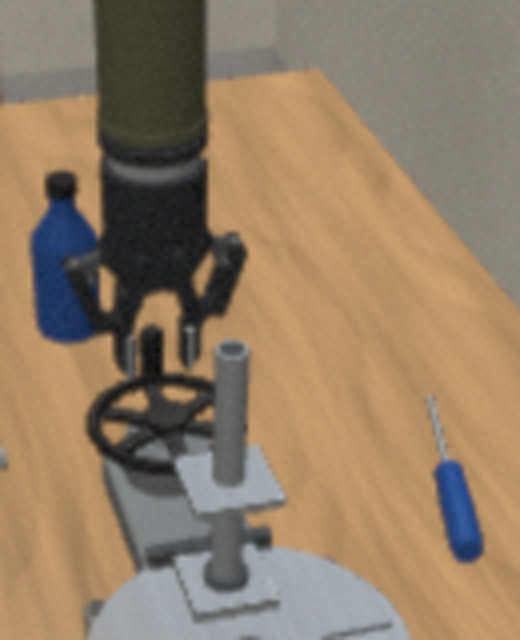

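Run:
```python
from h import *
print(r.observe()['position'],at('w19',311,268,.131),at('w19',311,205,.083))
```

```text
[0.56681562 0.15059476 0.09899432] [0.5645443  0.15881163 0.131     ] [0.56437173 0.17051595 0.083     ]
```

Request:
servo_tool(steps=[[[0.003,-0.002,0.002],0,40],[[0.006,-0.003,0.003],0,35],[[0.006,-0.003,0.003],0,30],[[0.006,-0.003,0.003],0,25],[[0.006,-0.003,0.003],0,20],[[0.006,-0.003,0.003],0,15],[[0.006,-0.003,0.003],0,10],[[0.006,-0.003,0.003],0,10]])

```text
time: 19.67
position: [0.5642, 0.1571, 0.0967]
orientation: [0.707, 0.708, 0.003, 0.004]
contact_force: [-0.3, 1.5, 5.9]
width: 0.018
```

Run:
```python
from h import *
o=r.observe();print(o['position'],o['width'],o['contact_force'],o['orientation'])
snap('wrist','w20');crop('w20',200,180,420,360,3,'w20c')
```

```text
[0.56416289 0.15713191 0.09673198] 0.018026298234491193 [-0.25034466  1.5014884   5.8554343 ] [0.70669151 0.70750298 0.00324626 0.00401319]
```

View pics/w20c.png

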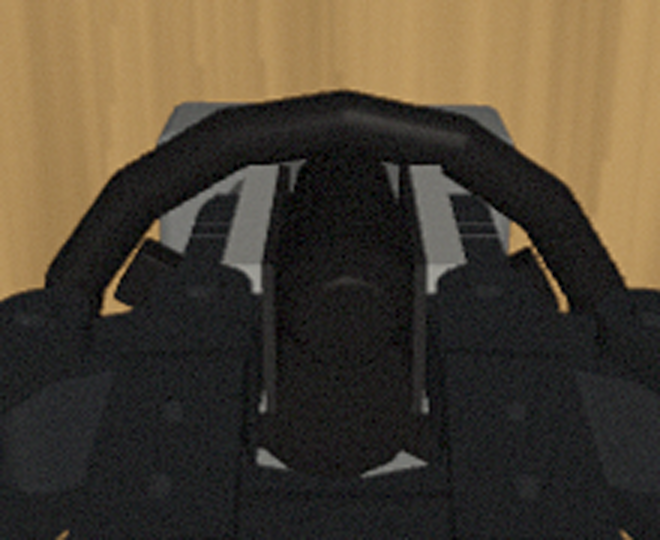

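Request:
servo_tool(steps=[[[-0.0002,0.004,-0.001],0,10],[[-0.001,0.0096,-0.001],0,10],[[-0.0028,0.0157,-0.001],0,10],[[-0.0062,0.023,-0.001],0,10],[[-0.0108,0.0296,-0.001],0,10],[[-0.0164,0.0352,-0.001],0,10],[[-0.023,0.0398,-0.001],0,10],[[-0.0303,0.0432,-0.001],0,10],[[-0.038,0.0453,-0.001],0,10],[[-0.046,0.046,-0.001],0,10],[[-0.046,0.046,-0.001],0,10]])

```text
time: 20.63
position: [0.6088, 0.1086, 0.0969]
orientation: [0.708, 0.707, 0.001, 0.003]
contact_force: [-5.9, -0.6, -6.4]
width: 0.0181
```

Run:
```python
from h import *
o=r.observe();print(o['position'],o['width'],o['contact_force'],o['orientation'])
snap('wrist','w21');snap('side','s21');crop('s21',270,60,400,260,3.9,'s21c')
```

```text
[0.60877343 0.1086011  0.09690524] 0.018055948550723327 [-5.94260179 -0.63138448 -6.42674919] [0.70758421 0.70662183 0.00122859 0.00294317]
```

View pics/w21.png

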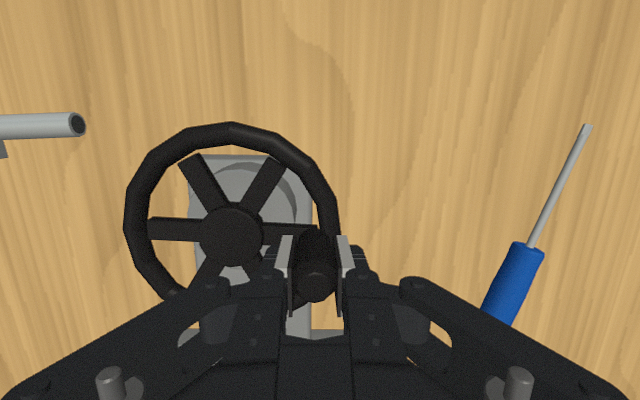

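View pics/s21c.png

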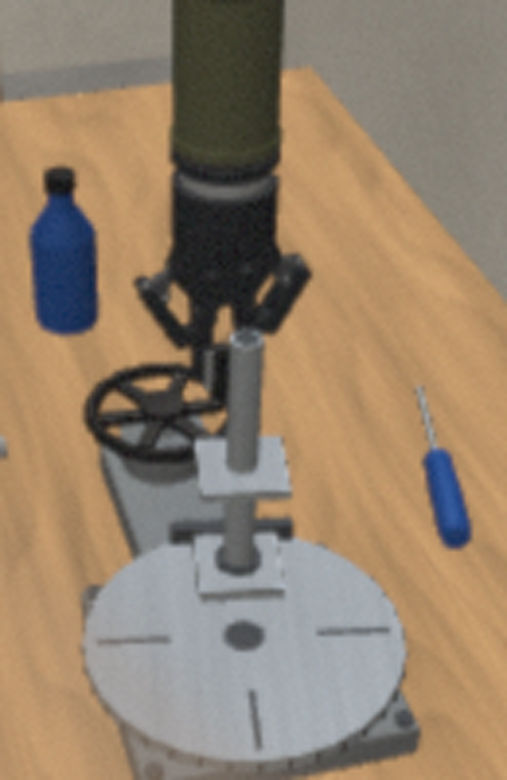

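Request:
servo_tool(steps=[[[-0.0066,-0.0015,0.001],0,10],[[-0.0143,-0.0036,0.001],0,10],[[-0.0216,-0.007,0.001],0,10],[[-0.0282,-0.0116,0.001],0,10],[[-0.0338,-0.0172,0.001],0,10],[[-0.0384,-0.0238,0.001],0,10],[[-0.0418,-0.0311,0.001],0,10],[[-0.0439,-0.0388,0.001],0,10],[[-0.0446,-0.0468,0.001],0,10],[[-0.0446,-0.0468,0.001],0,10]])

```text
time: 21.57
position: [0.5623, 0.0651, 0.0968]
orientation: [0.707, 0.707, 0.003, 0.003]
contact_force: [-0.7, 4.1, -0.3]
width: 0.018
```

Run:
```python
from h import *
o=r.observe();print(o['position'],o['width'],o['contact_force'],o['orientation'])
snap('side','s22');crop('s22',270,60,400,260,3.9,'s22c')
```

```text
[0.56231079 0.06507598 0.09682253] 0.017986510277830017 [-0.69435562  4.14524819 -0.30771573] [0.70729233 0.70690687 0.00298612 0.00336349]
```

View pics/s22c.png

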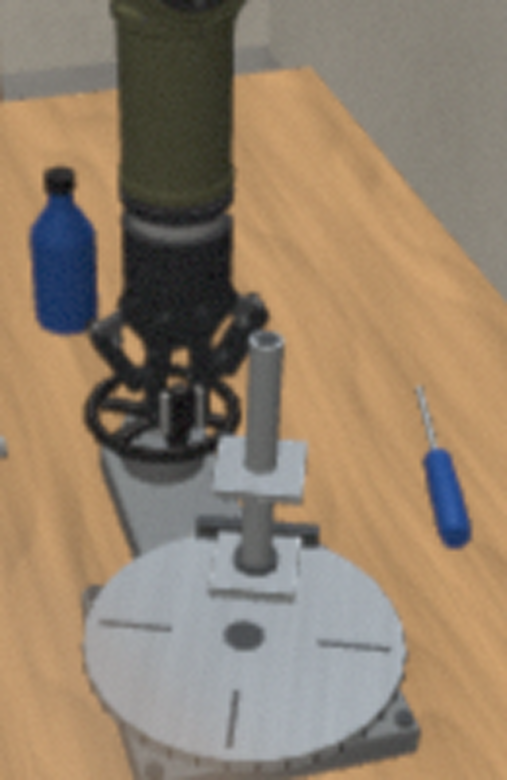

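Request:
servo_tool(steps=[[[0.0006,-0.0083,0],0,10],[[0.0027,-0.016,0],0,10],[[0.0061,-0.0233,0],0,10],[[0.0107,-0.0299,0],0,10],[[0.0163,-0.0355,0],0,10],[[0.0229,-0.0401,0],0,10],[[0.0302,-0.0435,0],0,10],[[0.0379,-0.0456,0],0,10],[[0.0459,-0.0463,0],0,10],[[0.0539,-0.0456,0],0,10],[[0.0616,-0.0435,0],0,10],[[0.0689,-0.0401,0],0,10],[[0.0755,-0.0355,0],0,10],[[0.0811,-0.0299,0],0,10],[[0.0857,-0.0233,0],0,10],[[0.0891,-0.016,0],0,10],[[0.0912,-0.0083,0],0,10],[[0.0919,-0.0003,0],0,10],[[0.0919,-0.0003,0],0,10]])

```text
time: 23.2
position: [0.5636, 0.1573, 0.0968]
orientation: [0.707, 0.707, 0.003, 0.004]
contact_force: [1.6, -2.4, 3.9]
width: 0.0181
```

Run:
```python
from h import *
o=r.observe();print(o['position'],o['width'],o['contact_force'],o['orientation'])
snap('side','s23');crop('s23',270,60,400,260,3.9,'s23c')
```

```text
[0.56364644 0.15727309 0.09675615] 0.018127565790693256 [ 1.62030018 -2.35279808  3.87301364] [0.7073996  0.70679938 0.00279444 0.00355487]
```

View pics/s23c.png

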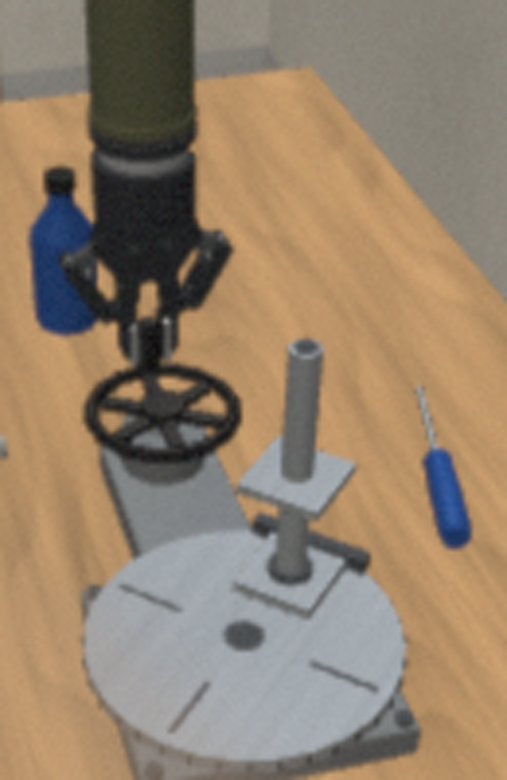

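Request:
servo_tool(steps=[[[-0.001,0.0064,0],0,10],[[-0.0031,0.0141,0],0,10],[[-0.0065,0.0214,0],0,10],[[-0.0111,0.028,0],0,10],[[-0.0167,0.0336,0],0,10],[[-0.0233,0.0382,0],0,10],[[-0.0306,0.0416,0],0,10],[[-0.0383,0.0437,0],0,10],[[-0.0463,0.0444,0],0,10],[[-0.0543,0.0437,0],0,10],[[-0.062,0.0416,0],0,10],[[-0.0693,0.0382,0],0,10],[[-0.0759,0.0336,0],0,10],[[-0.0815,0.028,0],0,10],[[-0.0861,0.0214,0],0,10],[[-0.0895,0.0141,0],0,10],[[-0.0916,0.0064,0],0,10],[[-0.0923,-0.0016,0],0,10],[[-0.0923,-0.0016,0],0,10]])

```text
time: 24.83
position: [0.5592, 0.0653, 0.0968]
orientation: [0.707, 0.707, 0.002, 0.002]
contact_force: [-1.8, 0.9, 0.3]
width: 0.0182
```

Request:
servo_tool(steps=[[[0.0004,-0.0052,0],0,10],[[0.0025,-0.0129,0],0,10],[[0.0059,-0.0202,0],0,10],[[0.0105,-0.0268,0],0,10],[[0.0161,-0.0324,0],0,10],[[0.0227,-0.037,0],0,10],[[0.03,-0.0404,0],0,10],[[0.0377,-0.0425,0],0,10],[[0.0457,-0.0432,0],0,10],[[0.0537,-0.0425,0],0,10],[[0.0614,-0.0404,0],0,10],[[0.0687,-0.037,0],0,10],[[0.0753,-0.0324,0],0,10],[[0.0809,-0.0268,0],0,10],[[0.0855,-0.0202,0],0,10],[[0.0889,-0.0129,0],0,10],[[0.091,-0.0052,0],0,10],[[0.0917,0.002,0],0,10],[[0.0917,0.004,0],0,10],[[0.0917,0.004,0],0,10]])

```text
time: 26.5
position: [0.5643, 0.1573, 0.0968]
orientation: [0.707, 0.707, 0.003, 0.003]
contact_force: [0.9, -1.3, 1.7]
width: 0.0181
```

Run:
```python
from h import *
o=r.observe();print(o['position'],o['width'],o['contact_force'],o['orientation'])
snap('side','s24');crop('s24',270,60,400,260,3.9,'s24c')
```

```text
[0.56434931 0.15726283 0.09679307] 0.018067164975455175 [ 0.8899947  -1.32381294  1.73180769] [0.70731789 0.7068852  0.0028236  0.00259868]
```

View pics/s24c.png

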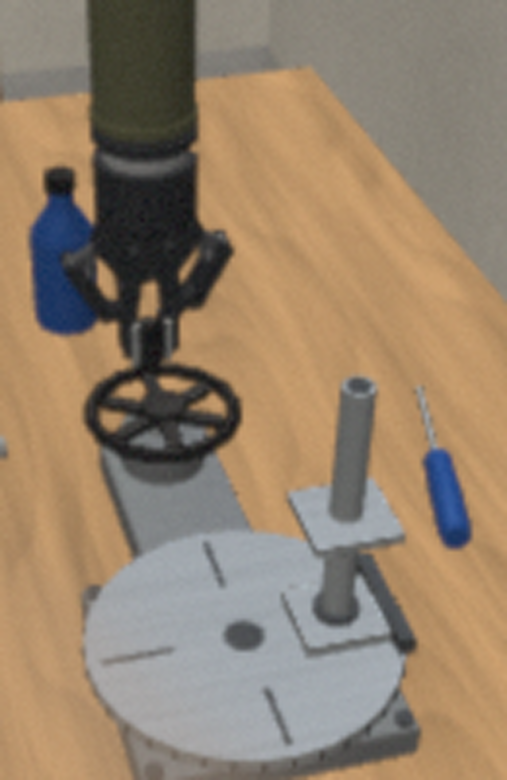

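Request:
servo_tool(steps=[[[0,0,0],0,20],[[0,0,0],0,25],[[0,0,0],0,32],[[0,0,0],0,40],[[0,0,0],0,45],[[0,0,-0.01],0,45],[[0,0,-0.03],0,45],[[0,0,-0.06],0,45],[[0,0,-0.1],0,45],[[0,0,-0.14],0,45],[[0,0,-0.18],0,45],[[0,0,-0.2],0,45],[[0,0,-0.2],0,45]])

```text
time: 27.63
position: [0.5651, 0.1577, 0.304]
orientation: [0.707, 0.707, 0.008, 0.004]
contact_force: [0.1, -0.0, -0.2]
width: 0.0385
```

Request:
servo_tool(steps=[[[-0.03,0,0],0,45],[[-0.07,0,0],0,45],[[-0.11,0,0],0,45],[[-0.14,0,0],0,45],[[-0.15,0,0],0,45],[[-0.15,0,0],0,45]])

```text
time: 28.13
position: [0.5646, 0.0035, 0.3035]
orientation: [0.71, 0.704, 0.008, 0.005]
contact_force: [-0.0, 1.0, -0.0]
width: 0.0384
```

Run:
```python
from h import *
o=r.observe();print(o['position'],o['width'],o['contact_force'],o['orientation'])
snap('wrist','w25');snap('top','t25');snap('side','s25');crop('s25',260,60,420,260,3.9,'s25c')
```

```text
[0.56458377 0.00351541 0.303516  ] 0.03843991352116276 [-0.00114985  1.00339209 -0.03796038] [0.70969354 0.70444715 0.0081824  0.0047262 ]
```

View pics/w25.png

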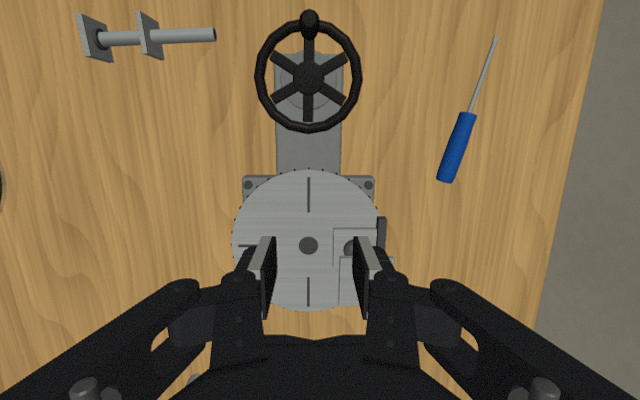

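View pics/s25c.png

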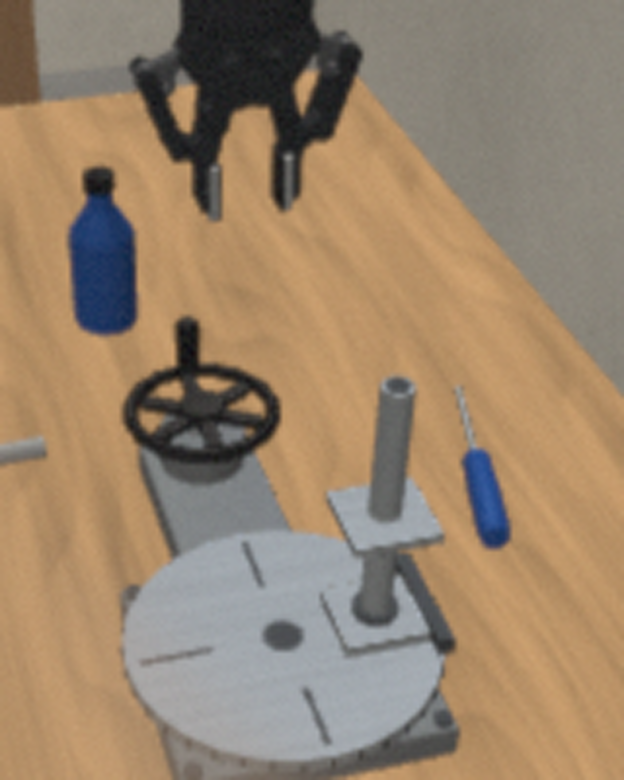

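Run:
```python
from h import *
crop('w25',300,190,420,320,5,'w25c');crop('t25',220,150,400,260,4,'t25c')
```

```text
(no output)
```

View pics/w25c.png

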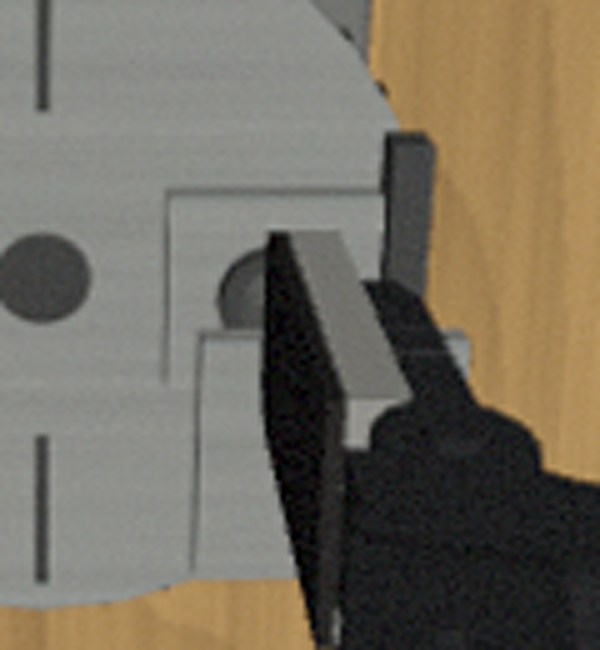

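View pics/t25c.png

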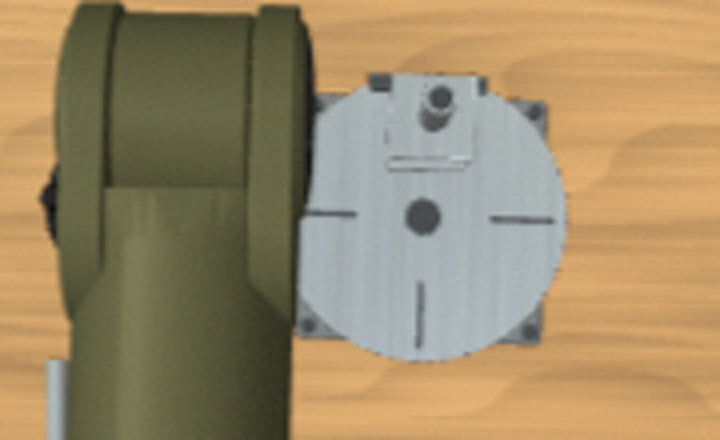

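Run:
```python
from plant import r
print(r.hand_in())
```

```text
the job is handed in; nothing more can be done
None
```

I raised the post on its foot edge, put its foot against the middle of the ledge and let go. I then cranked the handwheel two full turns clockwise and handed the job in at about 28 s of the 72 s allowed. The hand-in gave no verdict.

**What went wrong on the way:** The post did not stay on its edge the whole time. At about 58° it stuck in the grip and was carried roughly 9 mm clear of the disc. The foot's centre stayed at about 70 mm, below the 100 mm limit. I set it back down, loosened the grip and finished raising it on its edge.

**The slide was not a pure slide:** I held the post by the tube near its free end and moved it while carrying most, and near the ledge possibly all, of its weight. The foot may have lifted by a fraction of a millimetre. I did not push it low at the foot because the gripper body would have hit the tube.

**Last checks:**
- **Post at the ledge:** after I let go, the collar edge and the ledge face measured at the same y, −0.013 m. The post was about 1.5 mm off the ledge's middle. No gap showed at the ledge after the turn either, though a finger hid part of the foot in that wrist picture.
- **Upright:** the post looks upright in the final side and top pictures. I did not fit its final angle numerically.
- **Handwheel and disc:** the gripper ended two turns within 0.2 mm of where it started on the handle. The disc's slots show a quarter turn.
- **Robot clear:** the force reading was about 1 N at the end, within its usual scatter, with nothing touched.
- **Bystanders:** I kept clear of all four. The screwdriver and bottle look unmoved; I did not compare the socket and bin against their starting places.
- **Measurement disagreement:** the wrist and top cameras differed by about 2 to 4 mm on positions. That is more than the stated calibration error but small against the tolerances, except the 2.5 mm gap, which I judged within the wrist pictures alone.

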